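# Make up two flange stub kits for the welder

## Task

Make up the two stub kits for the welder: on the large board lay the large flange flat over the tall spigot with the wide tube standing centrally on it, and put the low wide collar beside them, flat on the board round the low boss. On the small board lay the small flange flat over the spigot with the narrow tube standing centrally on it. Set every part down gently instead of dropping it, let go, and leave the spare ring, the jar and the black knob where they are.

Things in the scene. Friction and masses are not known exactly. Their poses are not given: they have to be found in the camera images.
- large_board: Large kit board, fixed: aluminium plate 188 mm wide (y), from x -67 (hand slot end) to +44 mm, upper face 12 mm above the bench. Black fittings: at x 0, y -46 mm a flange spigot 22 mm thick, coned tip, 22 mm above the plate; at x 0, y +46 mm a flat collar boss 40 mm wide, 5 mm high. Origin: midway between them, at bench level, z up.
- small_board: Small kit board, fixed: aluminium plate 86 mm wide (y), from x -67 (hand slot end) to +42 mm, upper face 12 mm above the bench. Black flange spigot 11 mm thick with a coned tip, 22 mm above the plate. Origin: on the spigot's axis at bench level, z up.
- large_flange: Large flange ring (pale grey steel, bolt holes), lying flat: outer diameter 66 mm, clear bore at least 29 mm, 8 mm thick; take it across the outside. Origin: centre of its underside, z up along its axis; round, so its yaw means nothing.
- small_flange: Small flange ring (dark steel, bolt holes), lying flat: outer diameter 55 mm, clear bore at least 18 mm, 8 mm thick; take it across the outside. Origin: centre of its underside, z up along its axis; round, so its yaw means nothing.
- wide_tube: Wide piece of pale grey steel tube: outer diameter 49 mm, clear bore at least 37 mm, 50 mm high, standing upright; take it across the outside. Origin: centre of its underside, z up along its axis; round, so its yaw means nothing.
- narrow_tube: Narrow, tallest piece of pale grey steel tube: outer diameter 33 mm, clear bore at least 24 mm, 60 mm high, standing upright; take it across the outside. Origin: centre of its underside, z up along its axis; round, so its yaw means nothing.
- collar: Collar, the wide low ring of dark steel: outer diameter 60 mm, clear bore at least 50 mm, 30 mm high, standing upright; take it across the outside. Origin: centre of its underside, z up along its axis; round, so its yaw means nothing.
- spare_ring: Spare small low ring of dark steel, 42 mm in diameter and 28 mm high, standing among the stock; belongs to neither kit and stays where it is. Origin: centre of its underside, z up along its axis; round, so its yaw means nothing.
- jar: Closed orange jar with a white lid, 64 mm in diameter, 67 mm high, standing behind the stock; stays where it is. Origin: centre of its underside.
- knob_spare: Black ribbed plastic clamp knob, 36 mm in diameter, 17 mm high, lying between the vice and the stock; stays where it is. Origin: centre of its underside.
Things that resemble listed ones, but are neither listed nor needed, are in the scene too. What is shaped like the small_flange but blue is not meant. Leave any purple look-alike of the wide_tube alone.

How it is judged:
By the outcome, as a careful person would: the job done as asked, in the order asked, and still so for the second after the job is handed in, with the robot touching nothing.
It also fails if it takes over 128 s, if anything falls off the work surface, if the arm or the gripper's body presses on something with over 40 N, if the wrist force passes 120 N, or if a joint passes its speed limit or range.

## Robot

A 7-joint arm with a two-finger parallel gripper is mounted at the origin on a cart in front of the work surface, level with it; the furniture and walls round the work are solid. World frame = base frame: x ahead of the robot, y to its left, z up, the work surface at z = 0. Lengths are in m, angles in rad, forces in N, time in s.
With the tool pointing down it reaches from about 0.425 to 0.875 m from the base axis. Payload 4.7 kg.
Tool frame: the origin (TCP) lies on the mounting face of the last link; the fingertips stand 173 mm ahead of it and the grasp point (between the pads) lies 155 mm ahead of it (bot.tcp_to_grasp is the z of the grasp point in the tool frame, in m); z points along the fingers, y is the line along which they close (so a half turn about z gives the same grasp; the last joint's range is limited). The gripper opens to 85 mm and grips with 20 to 120 N. Pads are 22 mm wide; open, the fingers measure 114 mm over their backs; the gripper's body (76 mm by 85 mm) begins 54 mm behind the grasp point. The pads swing forward as they close: fully open they stand 13 mm farther back than shut.
Start: joints at [-1.248, 0.321, -0.07, 1.45, 0.023, 1.371, -0.057], TCP at [0.198, 0.619, 0.405] pointing down, gripper open.
Joint ranges: [-2.86, 2.86], [-0.3, 2.09], [-1.38, 1.24], [0.06, 2.45], [-1.56, 4.7], [0.09, 2.05], [-2.69, 2.69]. Speed limits (rad/s): [2.57, 2.57, 3.14, 3.14, 3.14, 3.14, 3.14].

## Interface

Orientations are given as a unit quaternion [x, y, z, w].
In Python, from station import bot gives the robot as it stands.
- The arm moves only by the tool step_arm, never from a script. Its argument "steps" is a list that holds one entry, the list of rows, each a list of 5 numbers: the opening, from -1 (shut) to 1 (fully open), then the shift along the tool's x, y, z in m, then the turn about the tool's z in rad. In form: [[[hand, dx, dy, dz, spin], ...]]. A call has 1 to 5 rows; each row is the pose to reach, as a shift and turn from the pose commanded when the call began, along the tool's axes at that moment; what a row does not reach only later rows make up. A row lasts 1/8 s, in which the tool goes at most 62.5 mm and 10.7 degrees, less where a joint would pass 70% of its speed; a pose out of reach is approached as far as the arm can. A call with a gripper value outside its range is refused whole. The fingers move at their own pace and stop on an object; the grip force is fixed at half the most. Time passes only in rows, so rows that repeat a pose let the fingers close. It gives the time, the measured TCP pose, the force, the opening and the grip force at its end, in the units of the state.
- bot.read_state(): the state, without advancing time (a new reading comes with each control period).
- bot.capture(name): name is "scene" or "top" or "wrist"; returns the picture (400x640x3 uint8, blue, green, red); there is no depth.
- bot.camera_info(name): a dict with "fov_y" (degrees; the focal length in pixels is half the picture's height over the tangent of half this angle, whatever the lens; pixels are square), "cx", "cy" (the principal point, pixels), "R" (3x3) and "t" (3): a world point X has camera coordinates R X + t; the wrist camera has in their place "hand_eye" (4x4, takes a point from camera to tool coordinates, whose origin is the TCP and whose axes are the flange's). Camera axes: x right, y down, z forward; pixel columns grow to the right and rows downward; lengths in m; the calibration is good to about 2 mm. A picture is of the moment at which its call begins: read the wrist's pose just before it. camera_info takes no time and is no camera call.
- bot.hand_in(): hands the job in; it is judged then, once.
The state is a dict: "time_s": time; "joint_pos": joint angles; "qvel": joint speeds; "joint_torque": joint torques, N m; "tool_pos": TCP position; "tcp_rot": TCP orientation; "wrist_force": force on the tool from outside, world axes, zero at the start; "torque": the same for the moment, N m; "finger_gap": finger opening in m; "grasp_force": force on a finger pad.
Only numpy, scipy, OpenCV 4.12 (cv2) and the standard library are available. Lean on these libraries where they do the work, as an engineer would, in place of code of your own. Each camera call takes 0.05 s, during which the arm holds its last target. There are 200 camera calls.

## Working session

There is one attempt and no reset: what is moved stays moved. The work goes in short steps, Python scripts to look and compute and a tool call to move; the robot and the scene stay as the last step left them, time stands still between calls to the robot, and variables do not carry over. Pictures are saved under pics/ and viewed, at most 14 in all, crops included, and the job is handed in when it is done.

Besides the shell and the picture viewer there is one more tool, called after "Emit:" in YAML: its name, and indented under it one key for each argument. step_arm: Moves the arm, as the interface text tells. Its arguments: {"type":"object","properties":{"steps":{"type":"array","items":{"type":"array","items":{"type":"array","items":{"type":"number"}}}}},"required":["steps"]}

```bash
mkdir -p pics; ls; python3 - <<'E'
from station import bot
import cv2
s=bot.read_state();print(s['time_s'],s['tool_pos'],s['tcp_rot'],s['finger_gap'])
for n in('scene','top','wrist'):
    im=bot.capture(n);cv2.imwrite(f'pics/{n}0.png',im);print(n,bot.camera_info(n))
E
```

```text
pics
0.0 [0.19751012 0.61905248 0.40360373] [ 1.53796232e-01  9.88102100e-01 -9.71936528e-04 -1.19787447e-04] 0.08560795071305223
scene {'fov_y': 54.12087699915249, 'cx': 315.77586149039644, 'cy': 198.19477079790806, 'R': array([[ 7.88373566e-01, -6.15196719e-01,  3.42228032e-04],
       [-2.82753454e-01, -3.62842018e-01, -8.87916750e-01],
       [ 5.46367646e-01,  6.99913328e-01, -4.60004053e-01]]), 't': array([-0.49702621,  0.19219362,  0.67481421])}
top {'fov_y': 43.08815614240436, 'cx': 324.3134395673307, 'cy': 196.10094365599036, 'R': array([[-0.00262205, -0.99982656, -0.01843854],
       [-0.99704296,  0.00402998, -0.07674045],
       [ 0.07680145,  0.0181828 , -0.9968806 ]]), 't': array([-0.03011877,  0.612189  ,  1.08209759])}
wrist {'fov_y': 71.75638050428059, 'cx': 320.9015212427604, 'cy': 197.80074199595117, 'hand_eye': array([[ 2.77284884e-04, -9.62597900e-01, -2.70933952e-01,
         6.86520597e-02],
       [ 9.99999889e-01,  3.70162380e-04, -2.91704585e-04,
         6.76555609e-04],
       [ 3.81083777e-04, -2.70933841e-01,  9.62597896e-01,
         3.10053602e-02],
       [ 0.00000000e+00,  0.00000000e+00,  0.00000000e+00,
         1.00000000e+00]])}
```

View pics/top0.png

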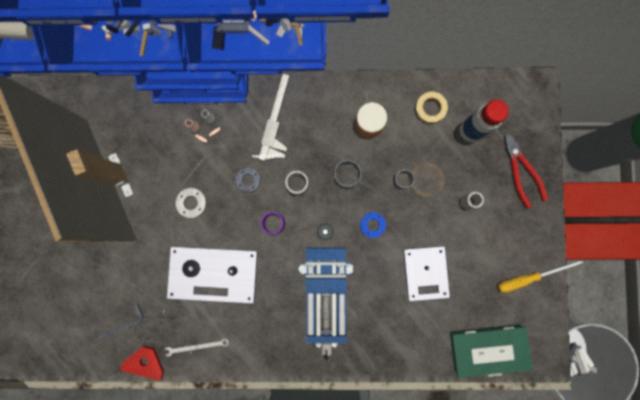

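View pics/scene0.png

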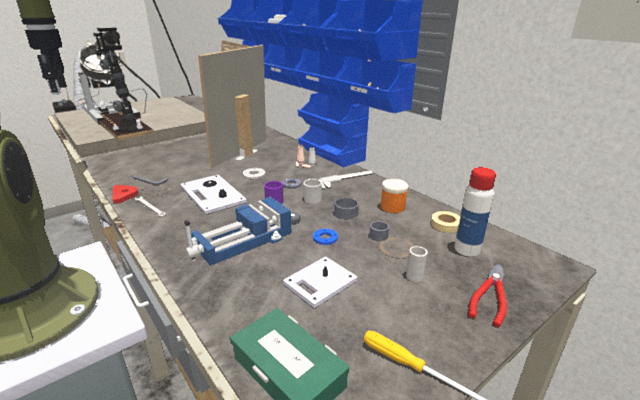

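The top view shows the large flange at (190,203), small flange (247,180), wide tube (297,182), collar (347,174), spare ring (404,179) and narrow tube (475,200). The large board has its spigot at (233,271) and boss at (191,268), and the small board has its spigot at (426,268). The purple tube (272,223), blue ring (373,225), knob (325,231) and jar (371,120) stay put. The scene view agrees with this.

```bash
cat > h.py <<'E'
import numpy as np,cv2
from station import bot
from scipy.spatial.transform import Rotation as Ro
def cam(n,s=None):
    c=bot.camera_info(n);f=200/np.tan(np.radians(c['fov_y'])/2)
    if n=='wrist':
        s=s or bot.read_state();T=np.eye(4);T[:3,:3]=Ro.from_quat(s['tcp_rot']).as_matrix();T[:3,3]=s['tool_pos']
        M=T@np.array(c['hand_eye']);R=M[:3,:3].T;t=-R@M[:3,3]
    else:R,t=np.array(c['R']),np.array(c['t'])
    return f,c['cx'],c['cy'],R,t
def ray(C,u,v,z):
    f,cx,cy,R,t=C;o=-R.T@t;d=R.T@np.array([(u-cx)/f,(v-cy)/f,1]);return o+d*(z-o[2])/d[2]
def proj(C,X):
    f,cx,cy,R,t=C;p=R@np.array(X)+t;return np.array([cx+f*p[0]/p[2],cy+f*p[1]/p[2]])
def shift(p,s=None):
    "tool-axis shift bringing the grasp point over world p (z = grasp height)"
    s=s or bot.read_state();R=Ro.from_quat(s['tcp_rot']).as_matrix()
    g=np.array(s['tool_pos'])+R[:,2]*bot.tcp_to_grasp
    return R.T@(np.array(p)-g)
E
python3 - <<'E'
from h import *
im=cv2.imread('pics/top0.png');C=cam('top')
P=dict(large_flange=(190,203,.008),small_flange=(247,180,.008),wide_tube=(297,182,.05),collar=(347,174,.03),spare=(404,179,.028),narrow=(475,200,.06),purple=(272,223,.05),blue=(373,225,.008),knob=(325,231,.017),jar=(371,120,.067),spigL=(233,271,.034),bossL=(191,268,.017),spigS=(426,268,.034))
for k,(u,v,z) in P.items():
    p=ray(C,u,v,z);print(k,p.round(3),'reach',np.hypot(*p[:2]).round(3))
m=cv2.inRange(im,(150,150,150),(255,255,255))
for c in cv2.findContours(m,cv2.RETR_EXTERNAL,cv2.CHAIN_APPROX_NONE)[0]:
    if cv2.contourArea(c)>1200:
        r=cv2.minAreaRect(c);q=[ray(C,*a,.012)[:2] for a in cv2.boxPoints(r)];print('board',np.round(q,3).tolist(),[round(float(np.linalg.norm(q[i]-q[i-1])),3) for i in (0,1)])
print(bot.tcp_to_grasp)
E
```

```text
large_flange [0.599 0.266 0.008] reach 0.656
small_flange [0.65  0.14  0.008] reach 0.665
wide_tube [0.64  0.026 0.05 ] reach 0.641
collar [ 0.66  -0.082  0.03 ] reach 0.665
spare [ 0.648 -0.205  0.028] reach 0.68
narrow [ 0.6   -0.349  0.06 ] reach 0.694
purple [0.553 0.079 0.05 ] reach 0.559
blue [ 0.549 -0.139  0.008] reach 0.566
knob [ 0.536 -0.033  0.017] reach 0.537
jar [ 0.77  -0.132  0.067] reach 0.781
spigL [0.451 0.164 0.034] reach 0.48
bossL [0.456 0.259 0.017] reach 0.525
spigS [ 0.457 -0.249  0.034] reach 0.52
board [[0.39, 0.313], [0.504, 0.31], [0.493, 0.117], [0.38, 0.123]] [0.191, 0.114]
board [[0.496, -0.205], [0.504, -0.294], [0.392, -0.302], [0.384, -0.214]] [0.112, 0.089]
0.1547
```

Emit:
step_arm:
  steps:
    - [[1,0,0,0,0.18],[1,0,0,0,0.36],[1,0,0,0,0.54],[1,0,0,0,0.72],[1,0,0,0,0.9]]

```text
time_s: 0.78
tool_pos: [0.1975, 0.6192, 0.4042]
tcp_rot: [0.571, 0.821, -0.0, 0.0]
wrist_force: [0.9, 0.5, -0.3]
finger_gap: 0.0853
grasp_force: 0.0
```

Emit:
step_arm:
  steps:
    - [[1,-0.06,0.012,0,0.1],[1,-0.12,0.024,0,0.2],[1,-0.18,0.036,0,0.3],[1,-0.24,0.048,0,0.41],[1,-0.3,0.06,0,0.41]]

```text
time_s: 1.4
tool_pos: [0.3607, 0.358, 0.4046]
tcp_rot: [0.724, 0.69, 0.0, -0.0]
wrist_force: [1.1, 0.7, 0.1]
finger_gap: 0.0856
grasp_force: 0.0
```

```bash
python3 - <<'E'
from h import *
print(shift([.45,.25,.25]),bot.read_state()['tcp_rot'],bot.read_state()['tool_pos'])
E
```

```text
[-0.10350593  0.09448292 -0.00010486] [ 7.24147783e-01  6.89644819e-01  8.70831939e-05 -6.63287706e-05] [0.36067322 0.35795817 0.40461539]
```

Emit:
step_arm:
  steps:
    - [[1,-0.05,0.047,0,0],[1,-0.1,0.094,0,0],[1,-0.1,0.094,0,0]]

```text
time_s: 1.78
tool_pos: [0.4517, 0.2509, 0.4049]
tcp_rot: [0.727, 0.687, 0.0, 0.001]
wrist_force: [0.2, 0.4, 0.2]
finger_gap: 0.0857
grasp_force: 0.0
```

```bash
python3 - <<'E'
from h import *
s=bot.read_state();im=bot.capture('wrist');C=cam('wrist',s);cv2.imwrite('pics/w1.png',im)
print(s['tool_pos'],C[3:])
E
```

```text
[0.45169634 0.25085933 0.40488847] (array([[ 9.98427309e-01, -5.60598172e-02, -4.54077414e-04],
       [-5.38020084e-02, -9.60429176e-01,  2.73278507e-01],
       [-1.57560523e-02, -2.72824294e-01, -9.61934848e-01]]), array([-0.43738246,  0.23002044,  0.45416845]))
```

View pics/w1.png

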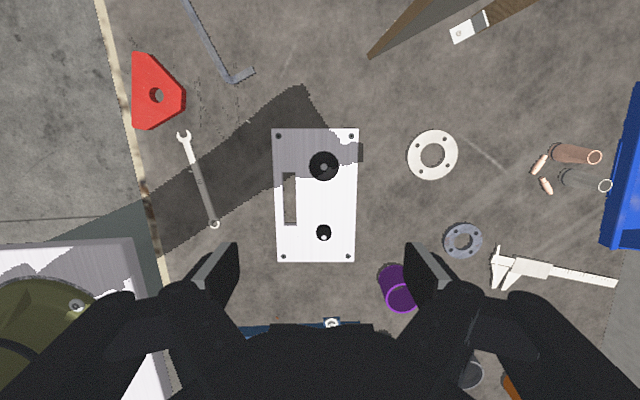

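The wrist view shows the board at (275-358,128-262), boss (324,166), spigot (324,233), large flange (432,155) and small flange (463,241).

```bash
cat >> h.py <<'E'
def blobs(im,lo,hi,box):
    x0,y0,x1,y1=box;m=cv2.inRange(im,lo,hi);k=np.zeros_like(m);k[y0:y1,x0:x1]=m[y0:y1,x0:x1]
    c=cv2.findContours(k,cv2.RETR_EXTERNAL,cv2.CHAIN_APPROX_NONE)[0]
    return max(c,key=cv2.contourArea)
def circ(C,c,z):
    "centre and diameters on plane z of contour c"
    q=np.array([ray(C,*p,z)[:2] for p in cv2.convexHull(c)[:,0].astype(float)]).astype(np.float32)
    e=cv2.fitEllipse(q*1000);return np.round(e[0],1),np.round(e[1],1)
E
python3 - <<'E'
from h import *
im=cv2.imread('pics/w1.png');s=bot.read_state();C=cam('wrist',s)
W=(140,)*3;F=(255,)*3
print('LF',circ(C,blobs(im,W,F,(400,120,465,190)),.008))
g=cv2.cvtColor(im,cv2.COLOR_BGR2GRAY)
print('boss',circ(C,blobs(im,(0,)*3,(60,)*3,(300,145,345,190)),.017))
c=blobs(im,(0,)*3,(60,)*3,(305,215,345,250));print('spig',cv2.boundingRect(c),circ(C,c,.012))
m=cv2.inRange(im,(90,)*3,F);m[:, :268]=0;m[:,366:]=0;m[:120]=0;m[268:]=0
c=max(cv2.findContours(m,cv2.RETR_EXTERNAL,cv2.CHAIN_APPROX_NONE)[0],key=cv2.contourArea)
q=np.array([ray(C,*p,.012)[:2] for p in c[:,0].astype(float)],np.float32)
r=cv2.minAreaRect(q);print('board',r)
print(np.array(cv2.boxPoints(r)).round(4).tolist())
print(g[215:250:2,305:345:2])
E
```

```text
LF (array([599.3, 268. ]), array([66.2, 66.6]))
boss (array([455.5, 262.9]), array([37.4, 37.8]))
spig (316, 225, 15, 16) (array([450.4, 168.4]), array([20.1, 24.3]))
board ((0.4431614279747009, 0.2174122929573059), (0.20712828636169434, 0.14198856055736542), 86.91342163085938)
[[0.3666999936103821, 0.11779999732971191], [0.5084999799728394, 0.11020000278949738], [0.519599974155426, 0.31700000166893005], [0.37779998779296875, 0.3246000111103058]]
[[244 245 244 244 245 245 245 245 244 245 244 245 245 244 245 244 245 245
  244 244]
 [244 245 244 244 245 245 245 245 244 244 244 245 245 244 245 244 245 245
  245 244]
 [244 245 244 244 245 245 245 245 243 244 244 245 245 244 245 244 245 245
  244 244]
 [244 245 244 244 245 245 245 245 244 245 244 245 245 244 245 244 245 245
  244 244]
 [244 245 244 244 246 245 246 253 255 255 255 253 246 244 245 244 245 245
  244 244]
 [244 244 244 244 245 246 244 128  22   6   8 106 255 246 245 244 245 244
  244 244]
 [244 245 244 244 245 252 139  22  34  42  33  30  33 254 245 244 245 245
  244 244]
 [243 245 244 243 245 255  10  42  40  39  43  37  23 
[... 181 characters left out ...]
 245 244
  244 243]
 [243 245 244 243 245 255   4  38  37 203 124  25  25 245 247 244 245 244
  244 243]
 [244 245 244 243 244 251  97  20 211 239 251  23   0 253 245 244 245 244
  244 244]
 [243 245 244 243 245 245 255 126  36 191 139   7 254 246 244 244 245 244
  244 243]
 [243 244 243 242 244 244 245 251 250 252 250 254 247 244 244 244 245 244
  244 243]
 [243 244 244 243 244 244 245 244 244 245 243 244 245 243 244 244 245 244
  244 243]
 [243 244 243 242 244 244 245 244 243 244 243 244 245 243 244 244 244 244
  244 243]
 [243 244 243 242 244 244 244 243 243 244 243 244 244 244 245 244 244 244
  244 243]
 [243 244 243 242 244 244 245 243 243 244 244 244 244 244 244 244 245 244
  243 243]]
```

Emit:
step_arm:
  steps:
    - [[1,0.0085,0.05,0.03,0],[1,0.017,0.1,0.06,0],[1,0.0255,0.1465,0.1,0],[1,0.0255,0.1465,0.15,0],[1,0.0255,0.1465,0.19,0]]

```text
time_s: 2.45
tool_pos: [0.5953, 0.2761, 0.2113]
tcp_rot: [0.723, 0.691, -0.001, -0.001]
wrist_force: [-0.1, -0.3, 1.0]
finger_gap: 0.0854
grasp_force: 0.0
```

```bash
python3 - <<'E'
from h import *
s=bot.read_state();print(s['tool_pos'],s['tcp_rot'],shift([.5993,.268,.012]))
im=bot.capture('wrist');C=cam('wrist',s);cv2.imwrite('pics/w2.png',im)
c=blobs(im,(150,)*3,(255,)*3,(150,20,520,330));print(cv2.boundingRect(c),circ(C,c,.008))
E
```

```text
[0.59527504 0.27607713 0.21130941] [ 0.72311071  0.69073006 -0.00136403 -0.00100919] [-0.00776908  0.00505697  0.04459815]
(150, 20, 370, 310) (array([617.7, 299.4]), array([238. , 294.7]))
```

View pics/w2.png

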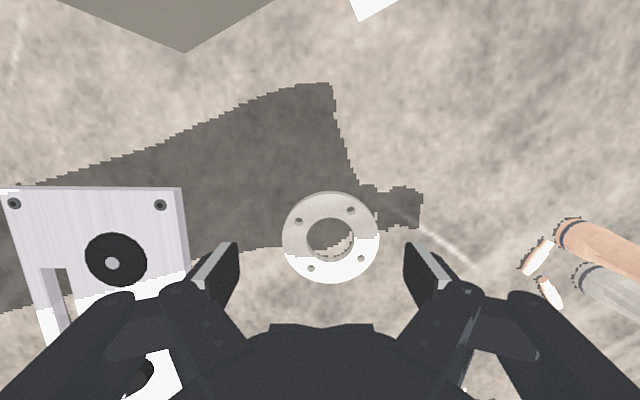

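The flange is centred at about (330,237) and sits between the fingers. The arm was still settling, so I'll hold and read again.

Emit:
step_arm:
  steps:
    - [[1,0,0,0,0],[1,0,0,0,0]]

```text
time_s: 2.75
tool_pos: [0.5971, 0.2752, 0.2171]
tcp_rot: [0.723, 0.69, 0.002, 0.0]
wrist_force: [-0.2, -0.5, 1.1]
finger_gap: 0.0852
grasp_force: 0.0
```

```bash
python3 - <<'E'
from h import *
s=bot.read_state();print(s['tool_pos'],s['tcp_rot'],shift([.5993,.268,.012]))
im=bot.capture('wrist');C=cam('wrist',s);cv2.imwrite('pics/w3.png',im)
g=cv2.GaussianBlur(cv2.cvtColor(im,cv2.COLOR_BGR2GRAY),(5,5),1)
h=cv2.HoughCircles(g,cv2.HOUGH_GRADIENT,1,40,param1=100,param2=25,minRadius=40,maxRadius=60)
print(h)
for a in h[0][:4]: print(a,ray(C,a[0],a[1],.008))
print(proj(C,[.5993,.268,.008]))
E
```

```text
[0.59713648 0.27522203 0.21714487] [7.23469068e-01 6.90354152e-01 1.89715236e-03 2.30691612e-04] [-0.00761059  0.00189345  0.05043349]
[[[324.5 235.5  47.4]]]
[324.5 235.5  47.4] [0.60020562 0.26747469 0.008     ]
[323.16738661 234.85854834]
```

Emit:
step_arm:
  steps:
    - [[1,-0.0077,0.0025,0.01,0],[1,-0.0077,0.0025,0.02,0],[1,-0.0077,0.0025,0.03,0],[1,-0.0077,0.0025,0.03,0]]

```text
time_s: 3.3
tool_pos: [0.598, 0.2661, 0.1832]
tcp_rot: [0.724, 0.69, -0.001, -0.0]
wrist_force: [0.0, 0.2, 0.3]
finger_gap: 0.0852
grasp_force: 0.0
```

```bash
python3 - <<'E'
from h import *
s=bot.read_state();print(s['tool_pos'],s['tcp_rot'],s['time_s'],shift([.600,.268,.012]))
E
```

```text
[0.59802179 0.26613364 0.18319361] [ 7.23805291e-01  6.90003099e-01 -1.20025296e-03 -4.28760304e-04] 3.3 [0.00215492 0.00227656 0.01648652]
```

Emit:
step_arm:
  steps:
    - [[1,0.001,0.002,0.008,0],[1,0.001,0.002,0.014,0],[1,0.001,0.002,0.016,0],[1,0.001,0.002,0.016,0]]

```text
time_s: 3.8
tool_pos: [0.6007, 0.2671, 0.1685]
tcp_rot: [0.724, 0.69, -0.0, -0.0]
wrist_force: [-0.7, 0.3, 0.2]
finger_gap: 0.0854
grasp_force: 0.0
```

Emit:
step_arm:
  steps:
    - [[-1,0,0,0,0],[-1,0,0,0,0],[-1,0,0,0,0],[-1,0,0,0,0]]

```text
time_s: 4.3
tool_pos: [0.6012, 0.2672, 0.1699]
tcp_rot: [0.724, 0.69, 0.001, 0.0]
wrist_force: [-1.0, -0.6, 6.0]
finger_gap: 0.0626
grasp_force: 65.8
```

Emit:
step_arm:
  steps:
    - [[-1,0,0,-0.01,0],[-1,0,0,-0.03,0],[-1,0,0,-0.06,0],[-1,0,0,-0.06,0]]

```text
time_s: 4.8
tool_pos: [0.6022, 0.2674, 0.2326]
tcp_rot: [0.724, 0.69, 0.003, 0.001]
wrist_force: [0.4, 0.4, -1.6]
finger_gap: 0.0621
grasp_force: 65.7
```

```bash
python3 - <<'E'
from h import *
s=bot.read_state();print(s['tool_pos'],s['tcp_rot'],s['time_s'],s['finger_gap'],s['grasp_force'])
im=bot.capture('wrist');cv2.imwrite('pics/w4.png',im[100:400,120:520])
E
```

```text
[0.60215496 0.26744894 0.23257714] [0.72391325 0.68988309 0.00319348 0.00085837] 4.8 0.06206253207958072 65.72706463455688
```

View pics/w4.png

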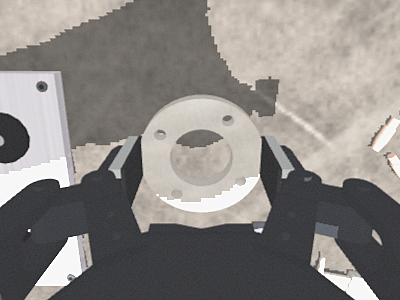

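Emit:
step_arm:
  steps:
    - [[-1,-0.03,-0.04,0,0],[-1,-0.06,-0.085,0,0],[-1,-0.09,-0.13,0,0],[-1,-0.1045,-0.147,0,0],[-1,-0.1045,-0.147,0,0]]

```text
time_s: 5.48
tool_pos: [0.4473, 0.1687, 0.2279]
tcp_rot: [0.724, 0.69, -0.001, -0.001]
wrist_force: [0.4, 0.3, -1.5]
finger_gap: 0.062
grasp_force: 65.9
```

```bash
python3 - <<'E'
from h import *
s=bot.read_state();print(s['tool_pos'],s['tcp_rot'],s['time_s'],shift([.4503,.170,.0]))
im=bot.capture('wrist');cv2.imwrite('pics/w5.png',cv2.resize(im[180:340,240:400],None,fx=3,fy=3))
E
```

```text
[0.44731214 0.16874077 0.2279411 ] [ 0.72411839  0.68967477 -0.00081363 -0.00077711] 5.475 [0.00142749 0.00343533 0.0732338 ]
```

View pics/w5.png

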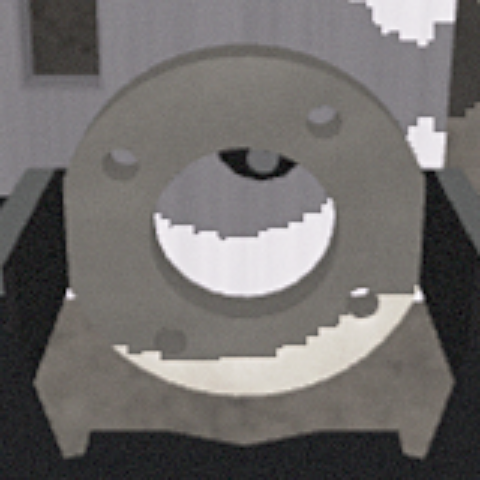

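The spigot tip is visible through the bore at full-image (327.7,233.3), and the flange is centred at about (321.7,254).

```bash
python3 - <<'E'
from h import *
s=bot.read_state();C=cam('wrist',s);z0=s['tool_pos'][2]
tip=ray(C,240+263/3,180+160/3,.034);print('tip',tip)
# flange top plane at z0-.161: left/right/bottom extremes
for zt in (.159,.161,.163):
    L=ray(C,240+65/3,180+222/3,z0-zt);Rr=ray(C,240+425/3,180+222/3,z0-zt);B=ray(C,240+245/3,180+397/3,z0-zt);T=ray(C,240+245/3,180+57/3,z0-zt)
    print(zt,(L+Rr)/2,np.linalg.norm(L-Rr),(B+T)/2,np.linalg.norm(B-T))
R=Ro.from_quat(s['tcp_rot']).as_matrix();print(R.T@np.array([1,0,0]),R.T@np.array([0,1,0]))
E
```

```text
tip [0.45313979 0.16941027 0.034     ]
0.159 [0.44945381 0.1733335  0.06945089] 0.061255813945746175 [0.44933007 0.17041926 0.06945089] 0.06425491832319376
0.161 [0.44940661 0.17230381 0.06745089] 0.06221269686192822 [0.44928093 0.16934405 0.06745089] 0.06525865053510416
0.163 [0.4493594  0.17127412 0.06545089] 0.0631695797781102 [0.4492318  0.16826883 0.06545089] 0.06626238274701453
[ 4.81457462e-02  9.98840301e-01 -2.01349891e-04] [ 9.98840170e-01 -4.81456269e-02  5.60418061e-04]
```

Emit:
step_arm:
  steps:
    - [[-1,0.0014,0.0035,0,0],[-1,0.0014,0.0035,0.01,0],[-1,0.0014,0.0035,0.02,0],[-1,0.0014,0.0035,0.032,0],[-1,0.0014,0.0035,0.034,0]]

```text
time_s: 6.15
tool_pos: [0.4519, 0.1707, 0.1933]
tcp_rot: [0.724, 0.69, -0.001, -0.0]
wrist_force: [-0.4, -0.4, -1.1]
finger_gap: 0.0622
grasp_force: 65.9
```

```bash
python3 - <<'E'
from h import *
s=bot.read_state();print(s['tool_pos'],s['wrist_force'],shift([.4508,.170,.0]))
im=bot.capture('wrist');C=cam('wrist');print(proj(C,[.4531,.1694,.034])); cv2.imwrite('pics/w6.png',cv2.resize(im[180:340,240:400],None,fx=3,fy=3))
E
```

```text
[0.4519038  0.17072798 0.19327372] [-0.42915126 -0.38673522 -1.11565156] [-0.00045401 -0.00066679  0.03857656]
[322.72019993 261.70435891]
```

View pics/w6.png

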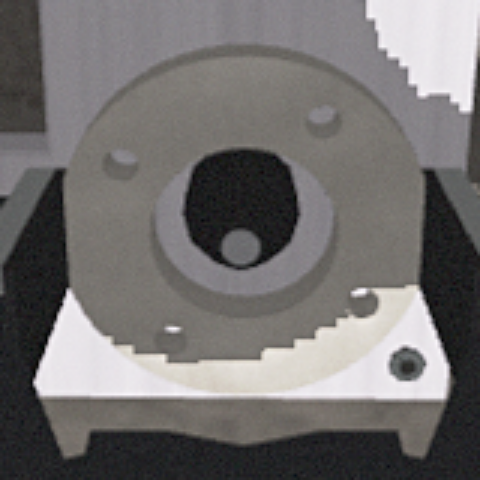

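The spigot is inside the bore and centred, so I'll lower to seat it.

Emit:
step_arm:
  steps:
    - [[-1,0,0,0.004,0],[-1,0,0,0.007,0],[-1,0,0,0.009,0],[-1,0,0,0.01,0],[-1,0,0,0.01,0]]

```text
time_s: 6.82
tool_pos: [0.4525, 0.171, 0.1848]
tcp_rot: [0.724, 0.69, 0.0, -0.0]
wrist_force: [0.0, 0.3, -0.9]
finger_gap: 0.0624
grasp_force: 65.9
```

Emit:
step_arm:
  steps:
    - [[-1,0,0,0.001,0],[-1,0,0,0.002,0],[-1,0,0,0.002,0]]

```text
time_s: 7.2
tool_pos: [0.4524, 0.171, 0.1827]
tcp_rot: [0.724, 0.69, -0.0, -0.0]
wrist_force: [-0.5, 0.3, -0.7]
finger_gap: 0.062
grasp_force: 65.9
```

Emit:
step_arm:
  steps:
    - [[-1,0,0,0.0007,0],[-1,0,0,0.0014,0],[-1,0,0,0.0014,0]]

```text
time_s: 7.58
tool_pos: [0.4526, 0.171, 0.1818]
tcp_rot: [0.724, 0.69, 0.0, -0.0]
wrist_force: [-2.8, -0.9, 5.6]
finger_gap: 0.0623
grasp_force: 66.5
```

Emit:
step_arm:
  steps:
    - [[1,0,0,0,0],[1,0,0,0,0],[1,0,0,-0.01,0],[1,0,0,-0.05,0],[1,0,0,-0.11,0]]

```text
time_s: 8.2
tool_pos: [0.4517, 0.1707, 0.2917]
tcp_rot: [0.724, 0.69, -0.002, -0.0]
wrist_force: [0.8, 1.4, -0.1]
finger_gap: 0.0854
grasp_force: 0.0
```

```bash
python3 - <<'E'
from h import *
s=bot.read_state();print(s['tool_pos'],s['tcp_rot'],shift([.64,.04,.17]))
im=bot.capture('wrist');C=cam('wrist',s);cv2.imwrite('pics/w7.png',im)
g=cv2.cvtColor(im,cv2.COLOR_BGR2GRAY)
for z in(.02,.034):print(proj(C,[.4535,.1705,z]))
h=cv2.HoughCircles(cv2.GaussianBlur(g,(5,5),1),cv2.HOUGH_GRADIENT,1,20,param1=100,param2=25,minRadius=25,maxRadius=60);print(h)
for a in h[0][:4]: print(a,ray(C,a[0],a[1],.02))
E
```

```text
[0.45172667 0.17069689 0.29173678] [ 7.23946989e-01  6.89853634e-01 -1.64754612e-03 -7.61696043e-05] [-0.12119256  0.19464418 -0.03315011]
[323.36563205 198.81184758]
[323.43978671 203.35542632]
[[[528.5 220.5  33.7]]]
[528.5 220.5  33.7] [0.6417868  0.14080729 0.02      ]
```

Emit:
step_arm:
  steps:
    - [[1,-0.03,0.05,-0.01,0],[1,-0.06,0.1,-0.02,0],[1,-0.09,0.15,-0.033,0],[1,-0.121,0.195,-0.033,0],[1,-0.121,0.195,-0.033,0]]

```text
time_s: 8.88
tool_pos: [0.6434, 0.0364, 0.3244]
tcp_rot: [0.726, 0.688, -0.001, 0.002]
wrist_force: [-0.5, 0.2, 0.4]
finger_gap: 0.0852
grasp_force: 0.0
```

```bash
python3 - <<'E'
from h import *
s=bot.read_state();print(s['tool_pos'],s['tcp_rot'])
im=bot.capture('wrist');C=cam('wrist',s);cv2.imwrite('pics/w8.png',im)
E
```

```text
[0.64343732 0.03641639 0.32442305] [ 0.72603437  0.6876548  -0.00092432  0.00202813]
```

View pics/w8.png

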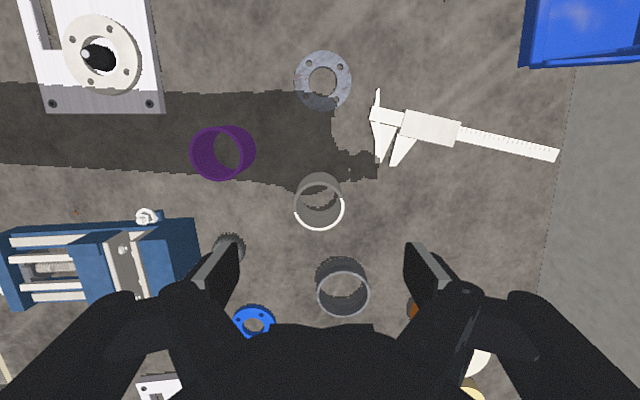

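The picture shows the wide tube's rim at (319,205), radius about 26. The small flange is at (323,79) and the collar rim at about (343,294). The large flange is seated on its spigot.

```bash
python3 - <<'E'
from h import *
im=cv2.imread('pics/w8.png');s=bot.read_state();C=cam('wrist',s)
for n,u,v,z in(('WT',319,205.5,.05),('SF',323,80,.008),('COL',343.5,294,.03)):print(n,ray(C,u,v,z))
for n,u,v,z,r in(('WT',319,205.5,.05,.0245),('COL',343.5,294,.03,.03),('SF',323,80,.008,.0275)):
    p=ray(C,u,v,z);print([proj(C,p+np.array(d)*r).round() for d in((-1,0,0),(1,0,0),(0,1,0),(0,-1,0))])
p=ray(C,319,205.5,.05);print(shift([p[0],p[1],.03]))
E
```

```text
WT [0.64021514 0.03172264 0.05      ]
SF [0.64966793 0.14388983 0.008     ]
COL [ 0.66116298 -0.07764883  0.03      ]
[array([292., 207.]), array([346., 204.]), array([318., 179.]), array([320., 230.])]
[array([316., 295.]), array([371., 293.]), array([343., 270.]), array([344., 317.])]
[array([294.,  82.]), array([352.,  78.]), array([322.,  48.]), array([324., 110.])]
[-0.00658639 -0.00155367  0.13952055]
```

Emit:
step_arm:
  steps:
    - [[1,-0.0066,-0.0015,0.04,0],[1,-0.0066,-0.0015,0.07,0],[1,-0.0066,-0.0015,0.085,0],[1,-0.0066,-0.0015,0.085,0],[1,-0.0066,-0.0015,0.085,0]]

```text
time_s: 9.55
tool_pos: [0.6401, 0.0347, 0.2409]
tcp_rot: [0.724, 0.69, 0.001, 0.001]
wrist_force: [0.0, -0.1, 0.6]
finger_gap: 0.0854
grasp_force: 0.0
```

```bash
python3 - <<'E'
from h import *
s=bot.read_state();print(s['tool_pos'],s['tcp_rot'],shift([.6402,.0317,.03]))
im=bot.capture('wrist');C=cam('wrist',s);cv2.imwrite('pics/w9.png',im)
print([proj(C,np.array([.6402,.0317,.05])+np.array(d)*.0245).round() for d in((-1,0,0),(1,0,0),(0,1,0),(0,-1,0))])
h=cv2.HoughCircles(cv2.GaussianBlur(cv2.cvtColor(im,cv2.COLOR_BGR2GRAY),(5,5),1),cv2.HOUGH_GRADIENT,1,20,param1=100,param2=25,minRadius=30,maxRadius=65)
for a in h[0][:4]: print(a,ray(C,a[0],a[1],.05),a[2]*2/276.6*(s['tool_pos'][2]-.031-.05))
E
```

```text
[0.64011251 0.03465928 0.24087703] [7.23660985e-01 6.90154560e-01 1.07055890e-03 5.61633559e-04] [-0.00311508 -0.00025545  0.05617465]
[array([281., 242.]), array([359., 238.]), array([318., 203.]), array([322., 274.])]
[324.5 244.5  34.7] [0.64286154 0.0283928  0.05      ] 0.04011376233472956
[26.5 42.5 39.9] [0.4935271  0.14986653 0.05      ] 0.04612504518960313
[330.5  56.5  38.3] [0.65070305 0.13587805 0.05      ] 0.044275414564573075
[322.5 222.5  32.2] [0.64227463 0.04323643 0.05      ] 0.03722371984341535
```

```bash
python3 - <<'E'
import cv2
im=cv2.imread('pics/w9.png');cv2.imwrite('pics/w9c.png',cv2.resize(im[150:310,230:410],None,fx=3,fy=3))
E
```

```text
(no output)
```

View pics/w9c.png

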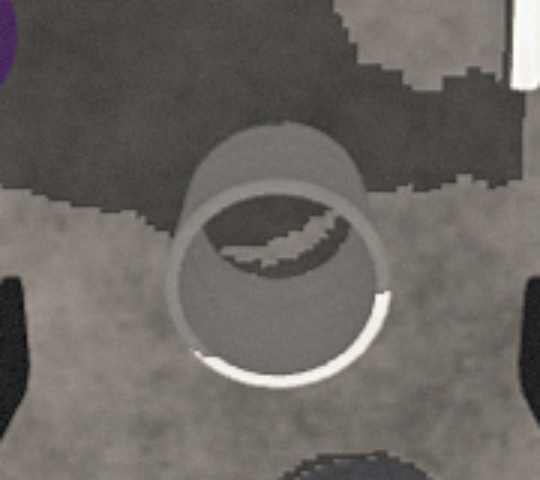

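```bash
python3 - <<'E'
from h import *
s=bot.read_state();C=cam('wrist',s);print(s['tool_pos'],s['time_s'])
f=lambda x,y,z:ray(C,230+x/3,150+y/3,z)
print('base far',f(282,122,0))
for z in(.045,.05):print('rim L,R,B,T',z,f(167,284,z)[:2],f(390,284,z)[:2],f(279,388,z)[:2],f(279,180,z)[:2])
E
```

```text
[0.64022245 0.03453608 0.24101049] 9.6
base far [0.64428799 0.0505072  0.        ]
rim L,R,B,T 0.045 [0.61772233 0.02691882] [0.66609106 0.02460879] [6.40855035e-01 1.88215836e-04] [0.64308553 0.04949641]
rim L,R,B,T 0.05 [0.61852406 0.02925579] [0.66542758 0.02701573] [0.64095602 0.00333492] [0.64311895 0.05114945]
```

The rim spans 167-390 by 180-388 in the crop. It and the base edge put the tube at (0.642, 0.027).

Emit:
step_arm:
  steps:
    - [[1,-0.0077,0.0018,0.01,0],[1,-0.0077,0.0018,0.03,0],[1,-0.0077,0.0018,0.048,0],[1,-0.0077,0.0018,0.055,0],[1,-0.0077,0.0018,0.055,0]]

```text
time_s: 10.22
tool_pos: [0.6407, 0.0266, 0.1832]
tcp_rot: [0.724, 0.69, -0.001, -0.0]
wrist_force: [-0.3, -0.8, 0.0]
finger_gap: 0.0854
grasp_force: 0.0
```

Emit:
step_arm:
  steps:
    - [[-1,-0.0,0.0,0,0],[-1,0,0,0,0],[-1,0,0,0,0],[-1,0,0,0,0],[-1,0,0,0,0]]

```text
time_s: 10.85
tool_pos: [0.6416, 0.0265, 0.1853]
tcp_rot: [0.724, 0.69, 0.001, 0.0]
wrist_force: [-0.4, 0.4, 5.5]
finger_gap: 0.0463
grasp_force: 61.7
```

```bash
python3 - <<'E'
from h import *
s=bot.read_state();print(s['tool_pos'],s['tcp_rot'],s['finger_gap'],s['grasp_force'])
im=bot.capture('wrist');C=cam('wrist',s);cv2.imwrite('pics/w10.png',cv2.resize(im[180:340,230:410],None,fx=3,fy=3))
E
```

```text
[0.64155292 0.02653939 0.18527996] [7.23838425e-01 6.89968951e-01 7.70412950e-04 4.33415380e-04] 0.0463194432631375 61.679192525334656
```

View pics/w10.png

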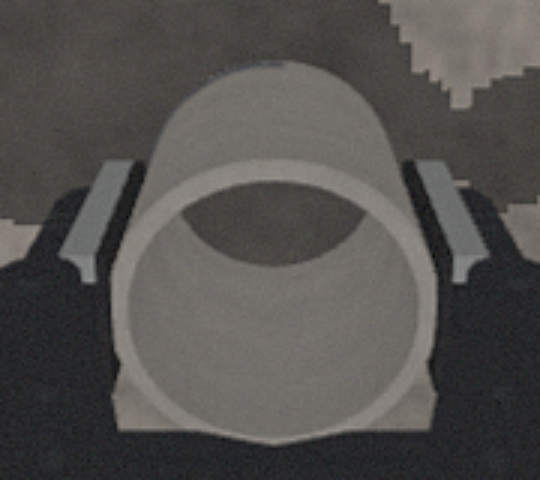

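The tube is held with its rim at (112-437,158-444) in the crop, which is about 1.5 mm off in tool x. I'll lift and carry it.

Emit:
step_arm:
  steps:
    - [[-1,0,0,-0.03,0],[-1,0,0,-0.085,0],[-1,0.04,-0.055,-0.085,0],[-1,0.075,-0.11,-0.085,0],[-1,0.11,-0.16,-0.085,0]]

```text
time_s: 11.52
tool_pos: [0.4896, 0.1408, 0.2684]
tcp_rot: [0.724, 0.69, -0.001, -0.0]
wrist_force: [0.2, 1.1, -0.8]
finger_gap: 0.0466
grasp_force: 62.6
```

Emit:
step_arm:
  steps:
    - [[-1,0.024,-0.036,0,0],[-1,0.024,-0.036,0,0],[-1,0.024,-0.036,0.02,0],[-1,0.024,-0.036,0.03,0],[-1,0.024,-0.036,0.03,0]]

```text
time_s: 12.15
tool_pos: [0.4569, 0.1648, 0.2383]
tcp_rot: [0.724, 0.689, -0.001, 0.0]
wrist_force: [-0.1, 0.5, -2.4]
finger_gap: 0.0465
grasp_force: 62.6
```

```bash
python3 - <<'E'
from h import *
s=bot.read_state();print(s['tool_pos'],s['tcp_rot'],s['finger_gap'],shift([.4525,.170,.0505]))
E
```

```text
[0.45693495 0.1648453  0.23831198] [ 7.24289821e-01  6.89494407e-01 -1.30998638e-03  3.40527231e-05] 0.04645472237630064 [ 0.0052955  -0.00435315  0.03310998]
```

Emit:
step_arm:
  steps:
    - [[-1,0.005,-0.0043,0,0],[-1,0.005,-0.0043,0.01,0],[-1,0.005,-0.0043,0.01,0],[-1,0.005,-0.0043,0.01,0]]

```text
time_s: 12.65
tool_pos: [0.453, 0.1708, 0.2293]
tcp_rot: [0.724, 0.69, -0.0, 0.0]
wrist_force: [-0.0, -0.6, -3.1]
finger_gap: 0.0465
grasp_force: 62.6
```

```bash
python3 - <<'E'
from h import *
s=bot.read_state();print(s['tool_pos'],s['tcp_rot'],s['finger_gap'],shift([.4525,.170,.0505]))
im=bot.capture('wrist');C=cam('wrist',s);cv2.imwrite('pics/w11.png',cv2.resize(im[140:340,220:420],None,fx=3,fy=3))
E
```

```text
[0.45303756 0.17077898 0.22930871] [ 7.23902629e-01  6.89902152e-01 -2.99776808e-05  6.48429485e-05] 0.04647998149697543 [-0.00078016 -0.00050889  0.02410879]
```

View pics/w11.png

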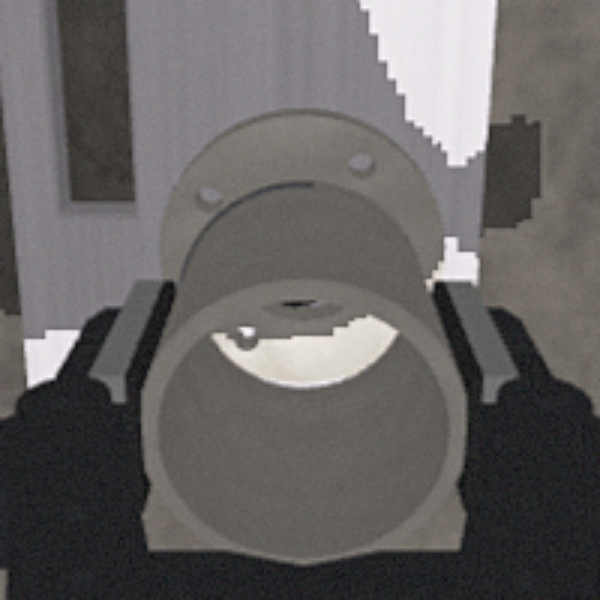

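Tube and flange are concentric in u (304 vs 302). The flange's far edge puts it within about 1.5 mm of the tube, so I'll shift and lower.

Emit:
step_arm:
  steps:
    - [[-1,-0.0012,-0.0003,0.007,0],[-1,-0.0012,-0.0003,0.014,0],[-1,-0.0012,-0.0003,0.019,0],[-1,-0.0012,-0.0003,0.021,0],[-1,-0.0012,-0.0003,0.021,0]]

```text
time_s: 13.32
tool_pos: [0.4526, 0.1696, 0.2082]
tcp_rot: [0.724, 0.69, -0.0, 0.0]
wrist_force: [1.3, -0.3, -2.1]
finger_gap: 0.0466
grasp_force: 62.6
```

Emit:
step_arm:
  steps:
    - [[-1,0,0,0.001,0],[-1,0,0,0.0015,0],[-1,0,0,0.0015,0]]

```text
time_s: 13.7
tool_pos: [0.4527, 0.1697, 0.2069]
tcp_rot: [0.724, 0.69, 0.0, 0.0]
wrist_force: [-0.4, 0.8, -2.2]
finger_gap: 0.047
grasp_force: 62.6
```

Emit:
step_arm:
  steps:
    - [[-1,0,0,0.0007,0],[-1,0,0,0.0014,0],[-1,0,0,0.0014,0]]

```text
time_s: 14.08
tool_pos: [0.4526, 0.1697, 0.2054]
tcp_rot: [0.724, 0.69, 0.0, -0.0]
wrist_force: [0.2, 0.2, -2.6]
finger_gap: 0.0465
grasp_force: 62.7
```

Emit:
step_arm:
  steps:
    - [[-1,0,0,0.0007,0],[-1,0,0,0.0014,0],[-1,0,0,0.0014,0]]

```text
time_s: 14.45
tool_pos: [0.4528, 0.1697, 0.2052]
tcp_rot: [0.724, 0.69, 0.0, -0.0]
wrist_force: [-3.4, -1.9, 9.8]
finger_gap: 0.0464
grasp_force: 63.9
```

Emit:
step_arm:
  steps:
    - [[1,0,0,0,0],[1,0,0,0,0],[1,0,0,-0.01,0],[1,0,0,-0.05,0],[1,0,0,-0.11,0]]

```text
time_s: 15.08
tool_pos: [0.4519, 0.1694, 0.3144]
tcp_rot: [0.724, 0.69, -0.002, -0.0]
wrist_force: [1.1, 1.4, 0.3]
finger_gap: 0.0857
grasp_force: 0.0
```

```bash
python3 - <<'E'
from h import *
s=bot.read_state();C=cam('wrist',s);im=bot.capture('wrist');cv2.imwrite('pics/w12.png',im)
print(s['tool_pos'],s['tcp_rot'],shift([.661,-.055,.14]))
print(proj(C,[.4525,.171,.07]),[proj(C,np.array([.4525,.171,.07])+np.array(d)*.0245).round() for d in((-1,0,0),(1,0,0),(0,1,0),(0,-1,0))])
print(proj(C,[.4525,.171,.02]),[proj(C,np.array([.4525,.171,.02])+np.array(d)*.033).round() for d in((-1,0,0),(1,0,0),(0,1,0),(0,-1,0))])
E
```

```text
[0.45190567 0.16937553 0.31441476] [ 7.23961288e-01  6.89838563e-01 -1.67637151e-03 -1.57426666e-05] [-0.21566746  0.2150292   0.02916524]
[321.94050378 206.07170882] [array([292., 207.]), array([352., 205.]), array([320., 176.]), array([323., 234.])]
[321.95914413 190.63145216] [array([288., 192.]), array([356., 189.]), array([320., 157.]), array([323., 222.])]
```

Emit:
step_arm:
  steps:
    - [[1,-0.043,0.044,0,0],[1,-0.086,0.088,0,0],[1,-0.129,0.132,0,0],[1,-0.172,0.176,0,0],[1,-0.215,0.22,0,0]]

```text
time_s: 15.75
tool_pos: [0.6635, -0.0566, 0.3146]
tcp_rot: [0.723, 0.69, 0.0, 0.0]
wrist_force: [0.2, 0.3, 1.0]
finger_gap: 0.0852
grasp_force: 0.0
```

Emit:
step_arm:
  steps:
    - [[1,0,0,0.02,0],[1,0,0,0.03,0],[1,0,0,0.03,0]]

```text
time_s: 16.12
tool_pos: [0.6613, -0.0536, 0.283]
tcp_rot: [0.723, 0.691, -0.0, -0.001]
wrist_force: [0.6, 0.6, 0.4]
finger_gap: 0.0856
grasp_force: 0.0
```

```bash
python3 - <<'E'
from h import *
s=bot.read_state();C=cam('wrist',s);im=bot.capture('wrist');cv2.imwrite('pics/w13.png',im)
print(s['tool_pos'],s['tcp_rot'],proj(C,[.661,-.0776,.03]))
a=cv2.imread('pics/w12.png')[100:330,190:450];b=im[100:330,190:450]
cv2.imwrite('pics/p12.png',cv2.resize(np.hstack([a,b]),None,fx=1.53,fy=1.53,interpolation=cv2.INTER_CUBIC))
E
```

```text
[ 0.66126112 -0.05355971  0.28296374] [ 7.23045587e-01  6.90798855e-01 -3.50962070e-04 -1.37724435e-03] [322.31446659 232.46988598]
```

View pics/p12.png

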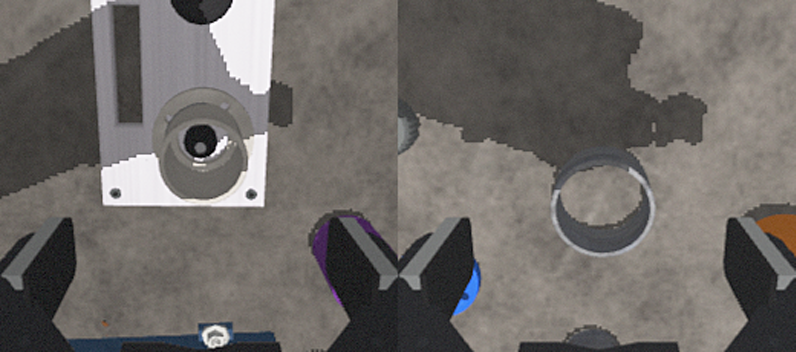

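The left half shows the wide tube standing centred on the flange. The right half shows the collar's rim from crop x 153 to 258, with its lower edge at 256.

```bash
python3 - <<'E'
from h import *
s=bot.read_state();C=cam('wrist',s)
f=lambda x,y,z:ray(C,190+x/1.53,100+y/1.53,z)
L,R,B=f(153,207,.03),f(258,207,.03),f(206,256,.03);T=f(200,147,0)
r=np.linalg.norm(L-R)/2;print(L,R,r,B[1]+r,T[1]-r,B[1]+.03,T[1]-.03)
# automatic: edges of bright rim
im=cv2.imread('pics/w13.png');h=cv2.HoughCircles(cv2.GaussianBlur(cv2.cvtColor(im,cv2.COLOR_BGR2GRAY),(3,3),1)[180:290,270:380],cv2.HOUGH_GRADIENT,1,5,param1=100,param2=20,minRadius=26,maxRadius=38)
for a in h[0][:5]: print(a,ray(C,a[0]+270,a[1]+180,.03))
E
```

```text
[ 0.63349646 -0.0795999   0.03      ] [ 0.6932303  -0.08223988  0.03      ] 0.029896075413410134 -0.08220950781256764 -0.08351511567830758 -0.08210558322597777 -0.08361904026489744
[55.5 55.5 31.8] [ 0.66439768 -0.0811596   0.03      ]
[51.5 50.5 35.2] [ 0.66112416 -0.07632727  0.03      ]
[49.5 56.5 29.7] [ 0.65913002 -0.08187032  0.03      ]
[59.5 58.5 27.5] [ 0.66777566 -0.08414518  0.03      ]
```

Emit:
step_arm:
  steps:
    - [[1,-0.0288,0.0035,0.02,0],[1,-0.0288,0.0035,0.05,0],[1,-0.0288,0.0035,0.06,0],[1,-0.0288,0.0035,0.06,0],[1,-0.0288,0.0035,0.06,0]]

```text
time_s: 16.8
tool_pos: [0.6648, -0.0839, 0.2256]
tcp_rot: [0.723, 0.69, 0.001, 0.001]
wrist_force: [-0.0, 1.0, -1.1]
finger_gap: 0.0854
grasp_force: 0.0
```

```bash
python3 - <<'E'
from h import *
s=bot.read_state();C=cam('wrist',s);im=bot.capture('wrist');cv2.imwrite('pics/w14.png',im)
print(s['tool_pos'],s['tcp_rot'],shift([.6635,-.0825,.02]))
p=np.array([.6635,-.0825,.03]);print([proj(C,p+np.array(d)*.03).round(1) for d in((-1,0,0),(1,0,0),(0,1,0),(0,-1,0),(0,0,0))])
g=cv2.cvtColor(im,cv2.COLOR_BGR2GRAY);u,v=proj(C,p).round().astype(int)
print('row',v,u,g[v,u-75:u+76].tolist());print('col',g[v:v+60,u].tolist())
E
```

```text
[ 0.66480854 -0.08387544  0.22555525] [7.23432181e-01 6.90394461e-01 9.42494870e-04 6.92875803e-04] [ 0.00146786 -0.00185347  0.05086386]
[array([270.8, 232.6]), array([364.5, 228.5]), array([315.1, 184.9]), array([319.8, 272.2]), array([317.5, 230.6])]
row 231 318 [193, 195, 193, 190, 190, 189, 191, 192, 197, 201, 193, 188, 192, 188, 194, 195, 195, 199, 196, 201, 202, 199, 193, 196, 197, 183, 133, 110, 125, 128, 123, 115, 112, 114, 116, 108, 113, 112, 109, 118, 118, 122, 121, 126, 117, 119, 115, 122, 121, 123, 122, 125, 122, 116, 112, 112, 108, 108, 116, 114, 118, 116, 121, 116, 120, 124, 123, 127, 127, 126, 126, 122, 121, 119, 121, 122, 126, 124, 121, 119, 113, 117, 111, 114, 114, 117, 116, 118, 113, 114, 112, 112, 100, 156, 191, 196, 199, 202, 148, 95, 104, 108, 103, 168, 159, 115, 109, 115, 115, 116, 116, 110, 109, 111, 125, 141, 145, 141, 145, 187, 210, 209, 208, 208, 207, 209, 210, 206, 210, 213, 212, 215, 214, 215, 216, 216, 215, 214, 214, 213, 214, 217, 216, 218, 219, 219, 217, 213, 215, 219, 219]
col [122, 117, 120, 122, 117, 121, 117, 111, 117, 103, 188, 210, 145, 105, 112, 112, 113, 128, 116, 124, 117, 124, 124, 120, 113, 111, 113, 117, 116, 115, 110, 115, 123, 119, 115, 110, 130, 237, 240, 239, 205, 181, 185, 188, 191, 191, 198, 196, 187, 182, 183, 185, 192, 201, 199, 197, 197, 195, 197, 203]
```

Emit:
step_arm:
  steps:
    - [[1,0.0019,-0.0034,0.01,0],[1,0.0019,-0.0034,0.03,0],[1,0.0019,-0.0034,0.045,0],[1,0.0019,-0.0034,0.05,0],[1,0.0019,-0.0034,0.05,0]]

```text
time_s: 17.48
tool_pos: [0.6607, -0.0827, 0.1733]
tcp_rot: [0.724, 0.69, -0.0, -0.0]
wrist_force: [0.4, 0.6, 0.3]
finger_gap: 0.0857
grasp_force: 0.0
```

Emit:
step_arm:
  steps:
    - [[-1,0,0,0,0],[-1,0,0,0,0],[-1,0,0,0,0],[-1,0,0,0,0]]

```text
time_s: 17.98
tool_pos: [0.6613, -0.0827, 0.1751]
tcp_rot: [0.724, 0.69, 0.001, 0.001]
wrist_force: [-0.8, -0.7, 6.2]
finger_gap: 0.0584
grasp_force: 64.3
```

```bash
python3 - <<'E'
from h import *
s=bot.read_state();print(s['tool_pos'],s['tcp_rot'],s['finger_gap'],s['grasp_force'],shift([.4555,.2629,.12]))
E
```

```text
[ 0.66130091 -0.08273742  0.17511121] [7.23905223e-01 6.89898933e-01 6.10751102e-04 5.63015074e-04] 0.058356912361078185 64.27163149171975 [ 0.33533726 -0.22227165 -0.09992119]
```

Emit:
step_arm:
  steps:
    - [[-1,0,0,-0.04,0],[-1,0,0,-0.1,0],[-1,0.045,-0.03,-0.1,0],[-1,0.09,-0.06,-0.1,0],[-1,0.135,-0.09,-0.1,0]]

```text
time_s: 18.6
tool_pos: [0.5763, 0.0581, 0.2737]
tcp_rot: [0.724, 0.69, 0.0, -0.0]
wrist_force: [1.3, 1.2, -0.3]
finger_gap: 0.0583
grasp_force: 64.8
```

Emit:
step_arm:
  steps:
    - [[-1,0.05,-0.0325,0,0],[-1,0.1,-0.065,0,0],[-1,0.15,-0.0975,0,0],[-1,0.2,-0.13,0,0],[-1,0.2,-0.13,0,0]]

```text
time_s: 19.23
tool_pos: [0.4538, 0.2679, 0.2735]
tcp_rot: [0.72, 0.694, -0.0, -0.001]
wrist_force: [-0.8, -0.4, -1.4]
finger_gap: 0.0579
grasp_force: 64.8
```

```bash
python3 - <<'E'
from h import *
s=bot.read_state();print(s['tool_pos'],s['tcp_rot'],s['finger_gap'],shift([.4576,.2625,.0325]))
im=bot.capture('wrist');cv2.imwrite('pics/w15.png',im)
E
```

```text
[0.45375465 0.26791258 0.27353362] [ 7.20383819e-01  6.93574256e-01 -2.41299467e-05 -1.37995325e-03] 0.057948977895277316 [-0.00571591  0.00453504  0.08631462]
```

Emit:
step_arm:
  steps:
    - [[-1,-0.0055,0.004,0.02,0],[-1,-0.0055,0.004,0.04,0],[-1,-0.0055,0.004,0.055,0],[-1,-0.0055,0.004,0.055,0],[-1,-0.0055,0.004,0.055,0]]

```text
time_s: 19.9
tool_pos: [0.4614, 0.2568, 0.2195]
tcp_rot: [0.724, 0.69, 0.0, 0.0]
wrist_force: [-0.4, 0.7, -0.5]
finger_gap: 0.0581
grasp_force: 64.8
```

```bash
python3 - <<'E'
from h import *
s=bot.read_state();C=cam('wrist',s);print(s['tool_pos'],s['tcp_rot'],s['finger_gap'],shift([.4576,.2625,.0325]))
im=bot.capture('wrist');cv2.imwrite('pics/w16.png',im);cv2.imwrite('pics/w16c.png',cv2.resize(im[140:340,220:420],None,fx=3,fy=3))
print(proj(C,[.4576,.2629,.017]))
E
```

```text
[0.46143075 0.25679024 0.2195233 ] [7.24073416e-01 6.89722757e-01 4.28059606e-04 1.55014470e-04] 0.05808145348490031 [ 0.00544104 -0.00425594  0.03232212]
[313.92820203 219.99242738]
```

View pics/w16c.png

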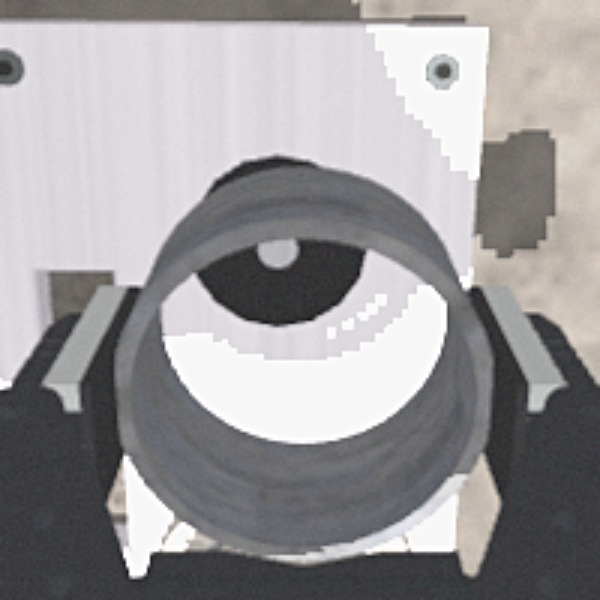

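The boss is visible through the collar with its centre dot at crop (278,252), upper edge at 155 and lower edge at 325. The collar rim spans 118-493 by 213-563.

```bash
python3 - <<'E'
from h import *
s=bot.read_state();C=cam('wrist',s);z0=s['tool_pos'][2];g=np.array(s['tool_pos'])
f=lambda x,y,z:ray(C,220+x/3,140+y/3,z)
print('boss',f(278,252,.017),f(280,155,.017)[1]-.02,f(280,325,.017)[1]+.02)
z=z0-.1745+.03
print('collar',f(118,385,z),f(493,385,z),f(305,563,z),f(305,213,z),f(300,443,z-.03),'tcp',g)
R=Ro.from_quat(s['tcp_rot']).as_matrix();print(shift([.4576,.2625,.0325],s))
E
```

```text
boss [0.45666396 0.26031207 0.017     ] 0.2624070165829045 0.2626320729683578
collar [0.43390994 0.26220227 0.07526992] [0.49132012 0.25946142 0.07526992] [0.46099841 0.22819429 0.07526992] [0.46385434 0.28856981 0.07526992] [0.46018922 0.23069001 0.04526992] tcp [0.46143577 0.2569796  0.21976992]
[ 0.00515959 -0.00430414  0.03257003]
```

Emit:
step_arm:
  steps:
    - [[-1,0.0038,-0.0055,0.01,0],[-1,0.0038,-0.0055,0.02,0],[-1,0.0038,-0.0055,0.023,0],[-1,0.0038,-0.0055,0.023,0],[-1,0.0038,-0.0055,0.023,0]]

```text
time_s: 20.58
tool_pos: [0.4559, 0.261, 0.1962]
tcp_rot: [0.724, 0.69, 0.0, 0.0]
wrist_force: [-0.5, -0.6, -1.2]
finger_gap: 0.0584
grasp_force: 64.8
```

```bash
python3 - <<'E'
from h import *
s=bot.read_state();C=cam('wrist',s);print(s['tool_pos'],shift([.4562,.2612,.0325]))
E
```

```text
[0.45586032 0.26097476 0.19621802] [0.00020672 0.00025573 0.0090182 ]
```

Aligned; lowering.

Emit:
step_arm:
  steps:
    - [[-1,0,0,0.003,0],[-1,0,0,0.005,0],[-1,0,0,0.0065,0],[-1,0,0,0.0065,0]]

```text
time_s: 21.08
tool_pos: [0.4556, 0.261, 0.1894]
tcp_rot: [0.724, 0.69, -0.0, 0.0]
wrist_force: [-0.3, -0.2, -1.1]
finger_gap: 0.0583
grasp_force: 64.8
```

Emit:
step_arm:
  steps:
    - [[-1,0,0,0.0007,0],[-1,0,0,0.0014,0],[-1,0,0,0.0014,0]]

```text
time_s: 21.45
tool_pos: [0.4556, 0.261, 0.1881]
tcp_rot: [0.724, 0.69, 0.0, -0.0]
wrist_force: [0.1, -0.9, -0.9]
finger_gap: 0.0583
grasp_force: 64.8
```

Emit:
step_arm:
  steps:
    - [[-1,0,0,0.0007,0],[-1,0,0,0.0014,0],[-1,0,0,0.0014,0]]

```text
time_s: 21.82
tool_pos: [0.4557, 0.2611, 0.1871]
tcp_rot: [0.724, 0.69, 0.0, -0.0]
wrist_force: [-2.1, -1.6, 3.3]
finger_gap: 0.0578
grasp_force: 65.3
```

Emit:
step_arm:
  steps:
    - [[1,0,0,0,0],[1,0,0,0,0],[1,0,0,-0.01,0],[1,0,0,-0.05,0],[1,0,0,-0.09,0]]

```text
time_s: 22.45
tool_pos: [0.4556, 0.2608, 0.2781]
tcp_rot: [0.724, 0.69, -0.0, 0.0]
wrist_force: [-0.2, 0.6, 0.4]
finger_gap: 0.0856
grasp_force: 0.0
```

```bash
python3 - <<'E'
from h import *
s=bot.read_state();C=cam('wrist',s);im=bot.capture('wrist');cv2.imwrite('pics/w17.png',im);print(s['tool_pos'])
E
```

```text
[0.45559568 0.2608434  0.27812276]
```

Emit:
step_arm:
  steps:
    - [[1,-0.025,0.05,0,0],[1,-0.05,0.1,0,0],[1,-0.075,0.15,0,0],[1,-0.097,0.198,0,0],[1,-0.097,0.198,0,0]]

```text
time_s: 23.12
tool_pos: [0.6514, 0.1503, 0.2768]
tcp_rot: [0.726, 0.688, -0.0, 0.002]
wrist_force: [-1.0, -0.3, 0.0]
finger_gap: 0.0852
grasp_force: 0.0
```

Emit:
step_arm:
  steps:
    - [[1,0,0,0.02,0],[1,0,0,0.02,0],[1,0,0,0.02,0]]

```text
time_s: 23.5
tool_pos: [0.6478, 0.156, 0.2565]
tcp_rot: [0.723, 0.691, -0.0, -0.001]
wrist_force: [0.7, -0.3, 0.2]
finger_gap: 0.0855
grasp_force: 0.0
```

```bash
python3 - <<'E'
from h import *
s=bot.read_state();C=cam('wrist',s);im=bot.capture('wrist');cv2.imwrite('pics/w18.png',im);print(s['tool_pos'],s['tcp_rot'])
p=np.array([.6497,.1415,.008]);print([proj(C,p+np.array(d)*.0275).round(1) for d in((-1,0,0),(1,0,0),(0,1,0),(0,-1,0),(0,0,0))])
g=cv2.GaussianBlur(cv2.cvtColor(im,cv2.COLOR_BGR2GRAY),(5,5),1);u,v=proj(C,p).round().astype(int);x0,y0=u-75,v-75
h=cv2.HoughCircles(g[y0:y0+150,x0:x0+150],cv2.HOUGH_GRADIENT,1,5,param1=80,param2=18,minRadius=25,maxRadius=48)
if h is not None:
  for a in h[0][:5]: print(a+[x0,y0,0],ray(C,a[0]+x0,a[1]+y0,.008))
for dv in(-6,0,6):print(g[v+dv,u-60:u+60:1].tolist())
E
```

```text
[0.64784753 0.15595074 0.2565117 ] [ 7.23185289e-01  6.90653852e-01 -8.88508147e-05 -5.35313321e-04]
[array([291.2, 225. ]), array([356.7, 222.3]), array([322.4, 192. ]), array([325.2, 253.3]), array([323.9, 223.6])]
[328.5        224.5         29.60000038] [0.6535519  0.14054315 0.008     ]
[327.5        229.5         35.20000076] [0.6525353  0.13607148 0.008     ]
[129, 127, 125, 125, 124, 124, 126, 127, 129, 131, 132, 131, 129, 126, 122, 118, 113, 104, 98, 100, 107, 107, 95, 84, 82, 82, 77, 73, 71, 72, 74, 77, 78, 77, 75, 75, 77, 80, 84, 85, 84, 85, 85, 84, 82, 80, 78, 76, 75, 75, 75, 74, 74, 74, 73, 72, 71, 69, 68, 68, 68, 68, 68, 70, 76, 90, 105, 118, 125, 128, 129, 130, 131, 131, 130, 127, 128, 138, 151, 159, 163, 165, 166, 167, 168, 168, 166, 163, 160, 157, 154, 152, 150, 143, 131, 122, 120, 121, 124, 126, 128, 129, 127, 124, 120, 120, 121, 123, 124, 126, 127, 128, 128, 127, 127, 127, 128, 127, 125, 123]
[126, 127, 128, 127, 126, 125, 123, 121, 118, 116, 114, 113, 114, 116, 118, 118, 115, 112, 111, 112, 114, 116, 117, 119, 122, 125, 128, 128, 120, 101, 82, 74, 72, 74, 76, 76, 
[... 306 characters left out ...]
0, 130, 130, 129, 128, 127, 127, 128, 128, 128, 127, 126, 124, 123, 121, 122, 124, 126, 126, 125, 124]
[128, 125, 122, 120, 118, 117, 117, 118, 118, 116, 114, 111, 111, 113, 117, 119, 120, 120, 121, 121, 122, 122, 123, 123, 123, 122, 121, 120, 120, 122, 126, 132, 135, 136, 136, 136, 137, 138, 143, 150, 154, 155, 154, 155, 156, 150, 128, 107, 107, 120, 132, 137, 137, 135, 133, 131, 130, 129, 128, 127, 126, 125, 125, 126, 127, 129, 132, 134, 135, 133, 130, 129, 128, 119, 98, 78, 79, 103, 134, 151, 156, 159, 160, 159, 158, 156, 154, 150, 145, 143, 145, 147, 148, 143, 134, 129, 131, 134, 136, 136, 136, 135, 135, 135, 135, 134, 133, 132, 131, 129, 127, 126, 124, 122, 121, 122, 122, 123, 124, 124]
```

```bash
python3 - <<'E'
from h import *
im=cv2.imread('pics/w18.png');g=cv2.GaussianBlur(cv2.cvtColor(im,cv2.COLOR_BGR2GRAY),(3,3),1)
for u in(318,326,334):print(u,g[180:270,u].tolist())
for v in(230,236,242):print(v,g[v,280:372].tolist())
E
```

```text
318 [76, 75, 74, 74, 75, 75, 75, 75, 73, 72, 72, 70, 70, 72, 76, 83, 92, 97, 98, 97, 95, 93, 91, 88, 86, 85, 85, 84, 82, 82, 83, 81, 77, 72, 71, 72, 74, 75, 73, 72, 70, 83, 112, 132, 133, 131, 130, 129, 130, 132, 133, 133, 132, 132, 119, 94, 74, 76, 102, 139, 165, 170, 170, 170, 170, 170, 171, 169, 164, 161, 160, 156, 147, 138, 134, 134, 133, 132, 131, 132, 132, 133, 132, 131, 128, 127, 127, 128, 129, 130]
326 [71, 69, 68, 66, 65, 64, 64, 66, 69, 71, 71, 72, 75, 79, 84, 89, 91, 90, 90, 91, 93, 91, 87, 84, 82, 82, 84, 85, 85, 82, 76, 71, 70, 71, 72, 71, 71, 69, 66, 77, 105, 125, 128, 128, 129, 129, 128, 128, 127, 126, 125, 126, 128, 129, 129, 132, 123, 99, 80, 78, 105, 148, 175, 178, 179, 179, 177, 173, 167, 160, 155, 151, 149, 151, 148, 140, 133, 131, 131, 131, 130, 128, 126, 126, 128, 130, 132, 133, 134, 134]
334 [70, 70, 70, 70, 69, 69, 70, 73, 74, 73, 74, 74, 74, 73, 76, 84, 91, 91, 89, 88, 87, 85, 84, 85, 87, 88, 88, 88, 88, 88, 87, 81, 74, 72, 85, 107, 124, 128, 129, 130, 130, 129, 130, 131, 131, 132, 134, 135, 133, 131, 131, 125, 113, 96, 81, 73, 71, 76, 104, 145, 171, 177, 176
[... 810 characters left out ...]
14, 119, 122, 123, 123, 123, 123, 117, 107, 96, 84, 74, 71, 75, 88, 109, 133, 152, 163, 166, 166, 162, 158, 155, 154, 155, 153, 150, 149, 151, 154, 155, 156, 152, 143, 133, 128, 126, 127, 129, 132, 134, 137, 139, 138, 137, 136, 135, 134, 133]
242 [118, 117, 116, 114, 113, 113, 115, 116, 117, 119, 121, 124, 126, 127, 130, 131, 131, 129, 129, 134, 144, 153, 157, 149, 129, 109, 98, 94, 101, 122, 147, 159, 158, 157, 158, 160, 163, 167, 170, 170, 170, 170, 171, 171, 173, 175, 175, 176, 176, 176, 176, 180, 183, 182, 176, 169, 162, 144, 115, 92, 87, 89, 87, 94, 118, 147, 158, 158, 158, 159, 160, 157, 148, 137, 130, 129, 130, 131, 133, 135, 135, 133, 132, 132, 132, 132, 133, 137, 138, 137, 135, 134]
```

Emit:
step_arm:
  steps:
    - [[1,-0.016,0.0044,0.02,0],[1,-0.016,0.0044,0.04,0],[1,-0.016,0.0044,0.06,0],[1,-0.016,0.0044,0.06,0],[1,-0.016,0.0044,0.06,0]]

```text
time_s: 24.18
tool_pos: [0.6526, 0.1387, 0.1967]
tcp_rot: [0.724, 0.69, 0.0, 0.0]
wrist_force: [0.4, -0.1, -0.1]
finger_gap: 0.0855
grasp_force: 0.0
```

```bash
python3 - <<'E'
from h import *
s=bot.read_state();C=cam('wrist',s);im=bot.capture('wrist');cv2.imwrite('pics/w19.png',im);print(s['tool_pos'],s['tcp_rot'],shift([.6515,.1397,.0145]))
p=np.array([.6515,.1397,.008]);print([proj(C,p+np.array(d)*.0275).round(1) for d in((-1,0,0),(1,0,0),(0,1,0),(0,-1,0),(0,0,0))])
g=cv2.GaussianBlur(cv2.cvtColor(im,cv2.COLOR_BGR2GRAY),(3,3),1);u,v=proj(C,p).round().astype(int)
print(u,v);print(g[v:v+60,u].tolist());print(g[v+8,u-65:u-20].tolist(),g[v+8,u+20:u+65].tolist())
E
```

```text
[0.6525627  0.13867669 0.19672391] [7.23764437e-01 6.90047118e-01 6.58990066e-05 1.02814581e-04] [ 0.00087049 -0.00151622  0.02808921]
[array([274. , 237.2]), array([363.1, 233.3]), array([316.2, 192.1]), array([320.6, 274.7]), array([318.5, 235.2])]
318 235
[116, 115, 114, 114, 116, 117, 116, 116, 117, 117, 117, 117, 117, 118, 118, 120, 121, 123, 123, 124, 130, 138, 141, 142, 143, 145, 148, 149, 150, 148, 145, 140, 135, 128, 150, 197, 230, 230, 228, 223, 215, 207, 205, 205, 205, 206, 204, 203, 202, 201, 202, 205, 209, 211, 212, 213, 212, 211, 210, 210]
[100, 103, 106, 108, 109, 109, 109, 110, 110, 110, 109, 110, 111, 112, 112, 112, 111, 109, 106, 105, 107, 112, 119, 126, 128, 124, 121, 121, 122, 123, 122, 122, 124, 127, 132, 136, 138, 138, 136, 133, 133, 136, 138, 136, 131] [121, 129, 135, 134, 134, 137, 140, 142, 142, 139, 135, 134, 133, 130, 125, 121, 119, 119, 123, 129, 134, 136, 140, 158, 183, 198, 202, 207, 214, 218, 218, 217, 215, 213, 211, 211, 212, 211, 210, 211, 212, 210, 209, 208, 208]
```

Emit:
step_arm:
  steps:
    - [[1,0.0009,-0.0017,0.012,0],[1,0.0009,-0.0017,0.022,0],[1,0.0009,-0.0017,0.027,0],[1,0.0009,-0.0017,0.027,0]]

```text
time_s: 24.72
tool_pos: [0.6505, 0.1394, 0.169]
tcp_rot: [0.724, 0.69, -0.0, -0.0]
wrist_force: [-0.3, -0.3, 0.4]
finger_gap: 0.085
grasp_force: 0.0
```

Emit:
step_arm:
  steps:
    - [[-1,0,0,0,0],[-1,0,0,0,0],[-1,0,0,0,0],[-1,0,0,0,0],[-1,0,0,0,0]]

```text
time_s: 25.35
tool_pos: [0.6513, 0.1394, 0.1708]
tcp_rot: [0.724, 0.69, 0.001, 0.0]
wrist_force: [-0.2, -0.7, 5.9]
finger_gap: 0.0516
grasp_force: 62.8
```

Emit:
step_arm:
  steps:
    - [[-1,0,0,-0.02,0],[-1,0,0,-0.06,0],[-1,0,0,-0.1,0],[-1,0,0,-0.1,0]]

```text
time_s: 25.85
tool_pos: [0.6522, 0.1392, 0.2745]
tcp_rot: [0.724, 0.69, 0.003, 0.002]
wrist_force: [0.2, -0.4, -0.1]
finger_gap: 0.0513
grasp_force: 63.0
```

```bash
python3 - <<'E'
from h import *
s=bot.read_state();print(s['tool_pos'],s['tcp_rot'],shift([.457,-.235,.12]))
im=bot.capture('wrist');cv2.imwrite('pics/w20.png',im)
C=cam('top');im=bot.capture('top');cv2.imwrite('pics/top1.png',im);p=proj(C,[.457,-.249,.012]);print(p)
u,v=p.round().astype(int);g=cv2.cvtColor(im,cv2.COLOR_BGR2GRAY);print(g[v-10:v+11,u-10:u+11])
E
```

```text
[0.65216374 0.13922482 0.27454298] [0.7239301  0.68986273 0.0034449  0.00165911] [-0.38360448 -0.17801028 -0.00246147]
[424.37764375 267.26107166]
[[246 246 246 246 246 246 247 246 247 246 245 246 246 246 245 246 245 246
  246 247 246]
 [247 247 246 245 246 246 247 247 247 247 246 246 246 246 245 246 246 246
  246 246 247]
 [246 247 246 246 246 246 246 247 246 246 246 246 246 246 245 245 246 245
  246 246 246]
 [246 246 246 246 245 246 246 246 246 246 245 246 246 246 246 246 246 246
  246 246 246]
 [246 246 247 246 246 246 246 246 246 246 246 246 246 245 246 246 245 245
  246 247 246]
 [246 246 246 246 245 246 246 246 246 246 246 245 246 246 245 245 246 246
  246 247 246]
 [246 246 246 246 246 246 246 246 246 246 245 245 244 244 246 245 245 246
  246 246 246]
 [246 246 246 246 246 246 246 246 246 246 244 239 236 238 241 244 245 245
  246 246 246]
 [246 246 246 246 246 246 246 246 246 242 234 214 200 210 227 239 244 245
  246 246 246]
 [246 246 246 246 245 245 246 246 245 236 207 151 125 143 185 227 241 244
  245 246 246]
 [246 246 245 246 245 245 246 246 243 231 171 100  73 103 150 2
[... 216 characters left out ...]
5 246 246 245 246 245 245 243 234 215 194 192 211 233 241 245
  245 245 246]
 [246 246 246 246 246 246 246 245 245 245 243 239 235 233 237 241 244 245
  245 246 246]
 [246 246 245 246 246 245 246 245 246 246 245 244 244 243 244 245 245 245
  245 246 246]
 [246 245 245 246 246 245 245 245 246 246 246 245 245 245 245 245 244 244
  245 245 246]
 [247 245 246 246 245 246 246 246 246 245 245 245 246 245 245 245 244 245
  244 245 246]
 [247 246 245 245 246 246 245 245 245 246 246 246 245 245 245 245 245 244
  245 245 245]
 [246 246 245 245 246 245 245 245 245 245 245 245 246 245 245 245 245 244
  244 244 245]
 [247 246 245 246 245 245 245 244 244 245 246 245 246 245 245 245 245 244
  245 245 245]]
```

Emit:
step_arm:
  steps:
    - [[-1,-0.053,-0.022,0,0],[-1,-0.106,-0.044,0,0],[-1,-0.16,-0.066,0,0],[-1,-0.214,-0.088,0,0],[-1,-0.267,-0.11,0,0]]

```text
time_s: 26.58
tool_pos: [0.5263, -0.1233, 0.2684]
tcp_rot: [0.724, 0.69, -0.001, -0.001]
wrist_force: [-0.1, -1.0, -1.5]
finger_gap: 0.0511
grasp_force: 63.0
```

Emit:
step_arm:
  steps:
    - [[-1,-0.053,-0.022,0,0],[-1,-0.107,-0.044,0,0],[-1,-0.161,-0.065,0,0],[-1,-0.161,-0.065,0,0],[-1,-0.161,-0.065,0,0]]

```text
time_s: 27.2
tool_pos: [0.4551, -0.279, 0.2687]
tcp_rot: [0.724, 0.69, -0.0, -0.001]
wrist_force: [-0.0, 0.7, -0.9]
finger_gap: 0.0513
grasp_force: 63.0
```

Emit:
step_arm:
  steps:
    - [[-1,0,0,0,0],[-1,0,0,0,0]]

```text
time_s: 27.45
tool_pos: [0.4561, -0.2783, 0.2694]
tcp_rot: [0.723, 0.691, 0.0, -0.0]
wrist_force: [-0.2, 0.3, -1.0]
finger_gap: 0.0512
grasp_force: 63.0
```

```bash
python3 - <<'E'
from h import *
s=bot.read_state();C=cam('wrist',s);im=bot.capture('wrist');cv2.imwrite('pics/w21.png',im);print(s['tool_pos'],s['tcp_rot'])
u,v=proj(C,[.457,-.249,.012]).round().astype(int);print(u,v)
g=cv2.cvtColor(im,cv2.COLOR_BGR2GRAY);b=(u-22,v-22,u+22,v+22)
for t in(60,90):
  c=blobs(im,(0,)*3,(t,)*3,b);print(cv2.boundingRect(c),cv2.contourArea(c),circ(C,c,.012))
print(g[v-22:v+22,u-22:u+22:2])
E
```

```text
[ 0.45610142 -0.27827505  0.26937413] [ 7.22918690e-01  6.90933030e-01  9.04063451e-07 -3.38890724e-04]
320 170
(314, 169, 13, 13) 83.5 (array([ 456.5, -253.1]), array([10.1, 11.4]))
(314, 168, 13, 15) 125.0 (array([ 456.6, -253. ]), array([10.2, 11.8]))
[[219 218 217 214 218 216 219 219 219 221 219 219 219 220 220 219 220 219
  219 221 218 221]
 [217 219 218 220 218 220 221 220 221 219 221 221 220 219 218 221 221 220
  220 222 219 224]
 [220 219 218 218 221 220 221 219 222 220 220 220 218 221 221 221 221 219
  221 220 219 217]
 [220 222 221 219 221 222 220 219 217 221 220 223 219 221 221 220 220 218
  217 219 217 218]
 [218 221 218 219 222 221 221 221 223 219 220 219 220 218 219 219 219 220
  218 215 217 217]
 [218 221 221 222 221 221 221 222 222 220 218 218 217 218 214 218 218 217
  219 218 221 217]
 [222 221 219 219 218 219 217 220 217 218 218 216 215 220 217 219 219 219
  220 220 222 220]
 [219 219 217 219 216 221 215 216 215 217 218 219 218 222 218 222 220 221
  219 220 218 219]
 [216 216 217 216 215 217 217 219 217 221 222 221 223 221 222 221 219 219
  217 220 217 218]
 [215 21
[... 2547 characters left out ...]
0 224 218 218 214 217 219 217
  219 218 217 217]
 [217 217 218 218 216 215 217 213 217 215 217 218 220 219 216 218 219 217
  217 218 219 215]
 [216 216 215 214 217 215 214 219 218 219 219 218 218 219 218 217 217 218
  217 217 216 219]
 [215 216 216 217 216 219 219 219 219 218 217 218 219 217 218 216 216 216
  216 217 216 218]
 [216 218 218 216 217 217 219 218 215 215 215 217 216 216 216 217 218 215
  217 215 218 217]
 [217 217 217 218 214 216 217 214 215 214 215 216 217 216 217 219 217 219
  219 219 221 220]
 [218 215 212 215 217 215 217 215 216 217 217 219 217 219 218 221 221 218
  221 220 219 218]
 [215 214 217 215 216 215 217 220 218 221 218 220 221 221 218 220 219 221
  219 219 218 219]]
```

```bash
python3 - <<'E'
from h import *
s=bot.read_state();C=cam('wrist',s)
t=ray(C,319.9,178.8,.034);b=ray(C,320.4,167.6,.012);print(t,b-[0,.0055,0])
p=(t+b-[0,.0055,0])/2;print(shift([p[0],p[1],.0285]),s['time_s'])
E
```

```text
[ 0.45665481 -0.25187072  0.034     ] [ 0.45717158 -0.25257955  0.012     ]
[ 0.02625509 -0.00022519  0.08632174] 27.5
```

Emit:
step_arm:
  steps:
    - [[-1,0.0262,0,0.01,0],[-1,0.0262,0,0.03,0],[-1,0.0262,0,0.045,0],[-1,0.0262,0,0.045,0],[-1,0.0262,0,0.045,0]]

```text
time_s: 28.12
tool_pos: [0.4566, -0.2544, 0.2249]
tcp_rot: [0.724, 0.69, -0.0, 0.0]
wrist_force: [0.2, -0.2, -1.3]
finger_gap: 0.0517
grasp_force: 63.0
```

```bash
python3 - <<'E'
from h import *
s=bot.read_state();C=cam('wrist',s);im=bot.capture('wrist');cv2.imwrite('pics/w22.png',im);print(s['tool_pos'],s['tcp_rot'],shift([.457,-.2522,.0285]))
u,v=proj(C,[.457,-.2522,.034]);print('tip exp',u,v)
u,v=int(round(u)),int(round(v));g=cv2.cvtColor(im,cv2.COLOR_BGR2GRAY)
for vv in range(v-14,v+42,3):print(vv,g[vv,u-24:u+25:2].tolist())
E
```

```text
[ 0.45657141 -0.2543535   0.22489107] [ 7.24269632e-01  6.89516757e-01 -2.51903933e-04  2.81686852e-04] [2.20580322e-03 3.21459438e-05 4.19349608e-02]
tip exp 320.866640566476 231.84554371043114
218 [132, 132, 137, 139, 141, 140, 139, 130, 134, 130, 129, 130, 134, 133, 129, 133, 127, 124, 125, 122, 120, 125, 128, 133, 131]
221 [126, 133, 142, 134, 134, 131, 136, 135, 135, 132, 126, 124, 124, 120, 123, 126, 129, 129, 122, 126, 132, 129, 132, 131, 130]
224 [224, 226, 146, 129, 121, 126, 128, 129, 137, 132, 127, 119, 123, 123, 126, 126, 128, 126, 128, 130, 129, 133, 130, 133, 136]
227 [179, 141, 109, 125, 118, 127, 123, 125, 126, 124, 123, 124, 122, 128, 127, 129, 131, 128, 132, 133, 127, 130, 125, 127, 119]
230 [113, 113, 126, 131, 127, 124, 119, 119, 124, 124, 127, 124, 124, 125, 123, 126, 128, 128, 133, 131, 132, 127, 128, 133, 129]
233 [130, 136, 127, 129, 131, 125, 111, 137, 193, 219, 185, 153, 177, 132, 227, 216, 194, 121, 125, 124, 121, 122, 125, 135, 135]
236 [138, 133, 131, 129, 144, 216, 226, 220, 216, 221, 220, 222, 223, 221, 220, 221, 221, 224, 231, 205, 121, 126, 128, 131, 
[... 861 characters left out ...]
47, 247, 247, 247, 247, 247, 247, 247, 247, 253, 102]
260 [100, 255, 249, 247, 247, 247, 247, 247, 247, 247, 247, 247, 247, 247, 247, 247, 247, 247, 247, 247, 247, 247, 251, 184, 107]
263 [110, 99, 255, 251, 247, 247, 247, 247, 247, 247, 247, 247, 247, 247, 247, 247, 247, 247, 247, 247, 248, 252, 190, 108, 112]
266 [119, 100, 103, 108, 255, 249, 247, 247, 247, 247, 247, 247, 247, 247, 247, 247, 247, 247, 248, 251, 255, 105, 109, 100, 128]
269 [125, 126, 104, 118, 107, 104, 255, 255, 250, 248, 248, 247, 247, 247, 248, 248, 250, 255, 242, 88, 110, 108, 106, 127, 132]
272 [126, 128, 131, 122, 117, 114, 109, 102, 93, 116, 205, 234, 232, 208, 182, 109, 103, 109, 113, 109, 110, 119, 131, 131, 141]
```

Emit:
step_arm:
  steps:
    - [[-1,0.0022,0,0.005,0],[-1,0.0022,0,0.012,0],[-1,0.0022,0,0.016,0],[-1,0.0022,0,0.016,0],[-1,0.0022,0,0.016,0]]

```text
time_s: 28.8
tool_pos: [0.4568, -0.2514, 0.2088]
tcp_rot: [0.724, 0.69, 0.0, 0.0]
wrist_force: [-0.8, -0.2, -0.6]
finger_gap: 0.0514
grasp_force: 63.0
```

```bash
python3 - <<'E'
from h import *
s=bot.read_state();C=cam('wrist',s);im=bot.capture('wrist');cv2.imwrite('pics/w23.png',im);print(s['tool_pos'],s['tcp_rot'],shift([.457,-.2522,.0285]))
print('tip exp',proj(C,[.457,-.2522,.034]))
m=cv2.inRange(im,(170,)*3,(255,)*3);k=np.zeros_like(m);k[225:280,292:350]=m[225:280,292:350]
ys,xs=np.nonzero(k);print('bore',xs.min(),xs.max(),ys.min(),ys.max())
d=cv2.inRange(im,(0,)*3,(75,)*3);k=np.zeros_like(d);k[225:280,292:350]=d[225:280,292:350];ys,xs=np.nonzero(k);print('spig',np.percentile(xs,[1,50,99]),np.percentile(ys,[1,50,99]),len(xs))
cv2.imwrite('pics/w23c.png',cv2.resize(im[180:340,230:410],None,fx=3,fy=3))
E
```

```text
[ 0.45681153 -0.25139222  0.208771  ] [7.23895632e-01 6.89909490e-01 2.17748193e-05 9.91965216e-05] [-0.00076029  0.00014515  0.02565221]
tip exp [320.6144277  247.95185611]
bore 292 349 225 279
spig [313. 321. 328.] [233.   239.   246.12] 189
```

View pics/w23c.png

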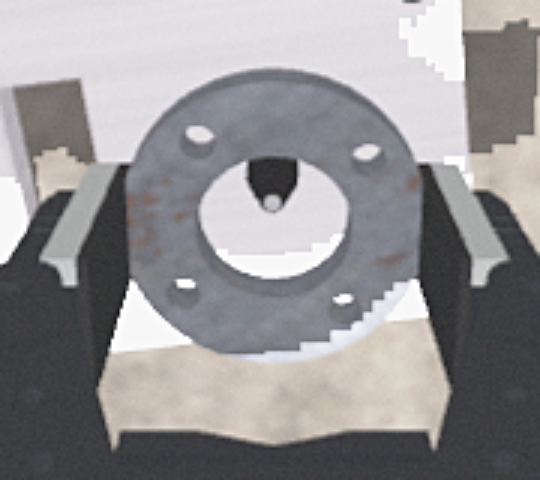

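The last picture shows the spigot tip at crop (272,203) inside the bore, which spans 199-348 by 157-293. The flange's upper face spans 127-421 by 80-363.

```bash
python3 - <<'E'
from h import *
s=bot.read_state();C=cam('wrist',s);z=s['tool_pos'][2]-.1705+.008
f=lambda x,y,z:ray(C,230+x/3,180+y/3,z)
T,B=f(274,80,z),f(274,363,z);L,R=f(127,215,z),f(421,215,z);b=[f(274,157,z),f(274,280,z)]
print((T+B)/2,T[1]-B[1],(L+R)/2,R[0]-L[0],(b[0]+b[1])/2,b[0][1]-b[1][1],'tip',f(272,203,.034))
E
```

```text
[ 0.45751358 -0.25101153  0.04635208] 0.05461966008060093 [ 0.45763243 -0.24836315  0.04635208] 0.051206252331759294 [ 0.45759472 -0.24929788  0.04635208] 0.023637249167567764 tip [ 0.45708491 -0.25208414  0.034     ]
```

Emit:
step_arm:
  steps:
    - [[-1,-0.0013,-0.0003,0.006,0],[-1,-0.0013,-0.0003,0.014,0],[-1,-0.0013,-0.0003,0.02,0],[-1,-0.0013,-0.0003,0.0235,0],[-1,-0.0013,-0.0003,0.0235,0]]

```text
time_s: 29.48
tool_pos: [0.4563, -0.2526, 0.1849]
tcp_rot: [0.724, 0.69, -0.0, -0.0]
wrist_force: [0.5, -0.0, -1.0]
finger_gap: 0.0515
grasp_force: 63.0
```

Emit:
step_arm:
  steps:
    - [[-1,0,0,0.0007,0],[-1,0,0,0.0014,0],[-1,0,0,0.0014,0]]

```text
time_s: 29.85
tool_pos: [0.4564, -0.2526, 0.1839]
tcp_rot: [0.724, 0.69, 0.0, 0.0]
wrist_force: [0.4, 0.0, -1.2]
finger_gap: 0.051
grasp_force: 63.0
```

Emit:
step_arm:
  steps:
    - [[-1,0,0,0.0007,0],[-1,0,0,0.0014,0],[-1,0,0,0.0014,0]]

```text
time_s: 30.22
tool_pos: [0.4565, -0.2526, 0.1828]
tcp_rot: [0.724, 0.69, 0.0, -0.0]
wrist_force: [-0.5, 1.8, 3.8]
finger_gap: 0.0514
grasp_force: 63.6
```

Emit:
step_arm:
  steps:
    - [[1,0,0,0,0],[1,0,0,0,0],[1,0,0,-0.01,0],[1,0,0,-0.05,0],[1,0,0,-0.11,0]]

```text
time_s: 30.85
tool_pos: [0.4558, -0.2522, 0.2929]
tcp_rot: [0.724, 0.69, -0.001, -0.001]
wrist_force: [1.9, 0.5, 0.7]
finger_gap: 0.0853
grasp_force: 0.0
```

Emit:
step_arm:
  steps:
    - [[1,-0.025,0.05,0,0],[1,-0.05,0.1,0,0],[1,-0.07,0.147,0,0],[1,-0.07,0.147,0,0],[1,-0.07,0.147,0,0]]

```text
time_s: 31.48
tool_pos: [0.5991, -0.3298, 0.2924]
tcp_rot: [0.724, 0.69, -0.001, -0.0]
wrist_force: [-0.6, 0.9, -0.8]
finger_gap: 0.0857
grasp_force: 0.0
```

Emit:
step_arm:
  steps:
    - [[1,0,0,0,0],[1,0,0,0,0]]

```text
time_s: 31.72
tool_pos: [0.5992, -0.3293, 0.2932]
tcp_rot: [0.724, 0.69, 0.001, 0.0]
wrist_force: [0.3, -1.0, 0.1]
finger_gap: 0.0855
grasp_force: 0.0
```

```bash
python3 - <<'E'
from h import *
s=bot.read_state();C=cam('wrist',s);im=bot.capture('wrist');cv2.imwrite('pics/w24.png',im);print(s['tool_pos'],s['tcp_rot'])
p=np.array([.6,-.349,.06]);print([proj(C,p+np.array(d)*.0165).round(1) for d in((-1,0,0),(1,0,0),(0,1,0),(0,-1,0),(0,0,0))],proj(C,[.6,-.349+.0165,0]))
g=cv2.GaussianBlur(cv2.cvtColor(im,cv2.COLOR_BGR2GRAY),(3,3),1);u,v=proj(C,p).round().astype(int);x0,y0=u-50,v-50
h=cv2.HoughCircles(g[y0:y0+100,x0:x0+100],cv2.HOUGH_GRADIENT,1,3,param1=100,param2=15,minRadius=12,maxRadius=28)
if h is not None:
  for a in h[0][:5]: print(a+[x0,y0,0],ray(C,a[0]+x0,a[1]+y0,.06))
m=cv2.inRange(g[y0:y0+100,x0:x0+100],190,255);print(cv2.boundingRect(m),x0,y0)
for r in range(v-50,v+40,4):print(r,g[r,u-40:u+41:2].tolist())
E
```

```text
[ 0.5992034  -0.32927687  0.29320239] [7.23960091e-01 6.89841514e-01 6.72377527e-04 1.39367602e-04]
[array([301.6, 237.9]), array([343.3, 236. ]), array([321.4, 217.3]), array([323.4, 255.8]), array([322.4, 237. ])] [321.36293533 196.61721519]
[322.5        236.5         18.79999924] [ 0.60006876 -0.34861326  0.06      ]
[323.5        212.5         16.29999924] [ 0.60176893 -0.32863805  0.06      ]
[327.5 229.5  23. ] [ 0.60426738 -0.34285924  0.06      ]
[323.5        228.5         22.89999962] [ 0.60116752 -0.34186754  0.06      ]
[319.5 233.5  15. ] [ 0.59782392 -0.34594312  0.06      ]
(31, 37, 43, 32) 272 187
187 [102, 104, 102, 102, 101, 95, 93, 93, 93, 96, 97, 98, 95, 94, 90, 90, 91, 92, 92, 93, 91, 87, 88, 93, 90, 85, 87, 93, 96, 98, 95, 95, 93, 90, 89, 88, 88, 90, 89, 87, 85]
191 [102, 104, 103, 103, 103, 100, 97, 97, 96, 98, 98, 96, 94, 89, 89, 90, 90, 90, 92, 92, 88, 85, 85, 89, 88, 89, 93, 92, 102, 111, 110, 109, 104, 102, 99, 135, 157, 125, 105, 130, 146]
195 [102, 104, 101, 99, 101, 98, 95, 96, 95, 96, 96, 95, 91, 90, 93, 94, 94, 88, 84, 85, 84, 83, 86, 87, 87, 97, 142,
[... 3541 characters left out ...]
 155, 158, 157, 152, 149, 149, 155, 158, 154, 149, 149, 152, 154, 154]
267 [168, 168, 164, 163, 165, 163, 164, 164, 161, 155, 150, 148, 154, 161, 159, 158, 166, 167, 172, 172, 171, 170, 168, 163, 166, 172, 165, 160, 158, 156, 155, 158, 158, 163, 165, 159, 150, 151, 150, 148, 155]
271 [169, 169, 166, 159, 154, 151, 150, 150, 151, 149, 147, 151, 149, 151, 158, 164, 169, 170, 172, 169, 167, 169, 167, 166, 164, 163, 165, 163, 159, 157, 158, 164, 161, 160, 164, 166, 166, 164, 162, 153, 140]
275 [160, 152, 153, 153, 153, 151, 150, 150, 150, 150, 152, 159, 160, 156, 156, 163, 167, 172, 172, 169, 169, 172, 173, 172, 170, 166, 170, 165, 162, 165, 163, 155, 155, 160, 160, 158, 163, 161, 151, 138, 138]
```

Emit:
step_arm:
  steps:
    - [[1,-0.0199,0.003,0.0,0],[1,-0.0199,0.003,0.02,0],[1,-0.0199,0.003,0.045,0],[1,-0.0199,0.003,0.045,0],[1,-0.0199,0.003,0.045,0]]

```text
time_s: 32.4
tool_pos: [0.602, -0.3492, 0.2476]
tcp_rot: [0.724, 0.69, 0.0, -0.0]
wrist_force: [-0.6, 0.5, 0.4]
finger_gap: 0.0857
grasp_force: 0.0
```

```bash
python3 - <<'E'
from h import *
s=bot.read_state();C=cam('wrist',s);im=bot.capture('wrist');cv2.imwrite('pics/w25.png',im);print(s['tool_pos'],s['tcp_rot'],shift([.6012,-.3493,.04]))
p=np.array([.6012,-.3493,.06]);print([proj(C,p+np.array(d)*.0165).round(1) for d in((-1,0,0),(1,0,0),(0,1,0),(0,-1,0),(0,0,0))],proj(C,[.6,-.3493+.0165,0]))
g=cv2.GaussianBlur(cv2.cvtColor(im,cv2.COLOR_BGR2GRAY),(3,3),1);u,v=proj(C,p).round().astype(int)
print(u,v);print(g[v-45:v+45,u].tolist());print(g[v,u-45:u+45].tolist());print(g[v+6,u-45:u+45].tolist())
E
```

```text
[ 0.60198836 -0.34919571  0.24757396] [ 7.23762386e-01  6.90049270e-01  1.11314824e-04 -2.44310317e-05] [ 0.00020713 -0.00112559  0.05344944]
[array([292.2, 238.9]), array([345.9, 236.6]), array([317.7, 212.3]), array([320.3, 261.9]), array([319. , 237.7])] [317.139541   188.32506088]
319 238
[112, 112, 113, 113, 113, 112, 112, 113, 115, 115, 114, 113, 112, 113, 113, 114, 114, 116, 122, 128, 130, 133, 127, 103, 79, 71, 70, 68, 65, 75, 97, 113, 114, 115, 116, 115, 113, 111, 112, 114, 115, 115, 115, 115, 114, 114, 115, 116, 116, 116, 116, 116, 115, 114, 113, 112, 112, 113, 115, 116, 115, 114, 114, 120, 130, 137, 135, 131, 130, 131, 131, 131, 131, 131, 130, 129, 129, 130, 131, 131, 130, 128, 128, 128, 128, 128, 129, 128, 127, 128]
[127, 127, 128, 129, 131, 132, 131, 131, 132, 133, 133, 134, 134, 134, 133, 133, 132, 131, 130, 130, 133, 134, 131, 120, 110, 108, 108, 108, 109, 109, 111, 113, 113, 114, 114, 113, 113, 113, 112, 112, 112, 112, 113, 113, 114, 114, 114, 113, 113, 113, 113, 113, 113, 112, 112, 112, 112, 113, 113, 111, 109, 108, 109, 109, 108, 105, 107, 119, 130, 133, 132, 130, 126, 125, 127, 131, 136, 137, 134, 131, 129, 127, 126, 126, 128, 130, 130, 130, 128, 127]
[135, 135, 134, 132, 132, 132, 133, 134, 134, 134, 133, 132, 131, 129, 129, 129, 128, 128, 130, 131, 132, 133, 135, 135, 131, 122, 115, 113, 113, 112, 111, 112, 111, 109, 108, 109, 111, 112, 113, 114, 115, 116, 116, 116, 116, 116, 115, 113, 113, 113, 113, 113, 112, 112, 113, 114, 113, 113, 112, 111, 110, 110, 110, 110, 111, 118, 127, 133, 133, 128, 126, 129, 130, 129, 130, 131, 131, 133, 134, 134, 134, 133, 130, 128, 126, 126, 127, 128, 128, 129]
```

Emit:
step_arm:
  steps:
    - [[1,0.0008,-0.0011,0.015,0],[1,0.0008,-0.0011,0.035,0],[1,0.0008,-0.0011,0.05,0],[1,0.0008,-0.0011,0.053,0],[1,0.0008,-0.0011,0.053,0]]

```text
time_s: 33.08
tool_pos: [0.6008, -0.3489, 0.1941]
tcp_rot: [0.724, 0.69, -0.0, -0.0]
wrist_force: [-0.0, 0.4, -0.3]
finger_gap: 0.0853
grasp_force: 0.0
```

Emit:
step_arm:
  steps:
    - [[-1,0,0,0,0],[-1,0,0,0,0],[-1,0,0,0,0],[-1,0,0,0,0],[-1,0,0,0,0]]

```text
time_s: 33.7
tool_pos: [0.601, -0.3488, 0.195]
tcp_rot: [0.724, 0.69, 0.0, 0.0]
wrist_force: [-1.1, 1.6, 4.2]
finger_gap: 0.0314
grasp_force: 59.3
```

```bash
python3 - <<'E'
from h import *
s=bot.read_state();C=cam('wrist',s);im=bot.capture('wrist');cv2.imwrite('pics/w26.png',im);print(s['tool_pos'],s['tcp_rot'],s['finger_gap'])
p=np.array([s['tool_pos'][0],s['tool_pos'][1],.06]);print([proj(C,p+np.array(d)*.0165).round(1) for d in((-1,0,0),(1,0,0),(0,1,0),(0,-1,0),(0,0,0))])
g=cv2.cvtColor(im,cv2.COLOR_BGR2GRAY);u,v=proj(C,p).round().astype(int)
print(u,v);print(g[v-60:v+65,u].tolist());print(g[v,u-60:u+60].tolist())
print(shift([.4565,-.2525,.06]))
E
```

```text
[ 0.60102389 -0.34884425  0.19503326] [7.23846271e-01 6.89961152e-01 2.52250404e-04 3.47537560e-04] 0.031398982168866475
[array([281.4, 289.1]), array([358. , 285.9]), array([317.7, 252.8]), array([321.5, 319.7]), array([319.6, 287.5])]
320 288
[179, 182, 188, 183, 186, 187, 188, 182, 180, 185, 185, 182, 181, 179, 177, 184, 181, 183, 187, 188, 189, 186, 181, 188, 203, 207, 210, 208, 211, 213, 212, 192, 182, 186, 189, 182, 178, 177, 185, 189, 184, 186, 185, 187, 187, 185, 187, 188, 185, 182, 178, 182, 183, 184, 188, 183, 184, 191, 185, 188, 186, 183, 184, 185, 185, 182, 183, 182, 180, 178, 185, 184, 180, 181, 185, 183, 185, 184, 185, 186, 189, 185, 182, 178, 178, 191, 216, 216, 216, 214, 210, 207, 202, 208, 203, 205, 207, 211, 212, 215, 123, 51, 63, 60, 63, 60, 64, 67, 63, 61, 66, 59, 67, 65, 63, 66, 63, 63, 61, 63, 61, 65, 67, 62, 63]
[61, 66, 63, 65, 65, 64, 67, 68, 67, 66, 65, 62, 63, 65, 62, 68, 63, 66, 64, 58, 66, 69, 63, 48, 187, 224, 213, 211, 215, 211, 184, 172, 176, 180, 178, 177, 177, 173, 175, 175, 174, 176, 178, 180, 180, 178, 179, 179, 182, 184, 188, 190, 188, 187, 186, 187, 183, 184, 187, 187, 186, 184, 183, 182, 184, 179, 180, 179, 181, 181, 181, 182, 180, 180, 185, 187, 178, 180, 177, 181, 180, 180, 179, 176, 179, 176, 177, 169, 171, 174, 175, 170, 202, 212, 214, 215, 214, 202, 124, 56, 67, 64, 59, 65, 64, 62, 64, 67, 59, 59, 66, 66, 65, 63, 69, 62, 67, 67, 63, 66]
[ 0.08932306 -0.14907792 -0.01979336]
```

Emit:
step_arm:
  steps:
    - [[-1,0,0,-0.03,0],[-1,0,0,-0.08,0],[-1,0.017,-0.05,-0.08,0],[-1,0.034,-0.1,-0.08,0],[-1,0.052,-0.147,-0.08,0]]

```text
time_s: 34.38
tool_pos: [0.4546, -0.2892, 0.2735]
tcp_rot: [0.724, 0.69, -0.0, -0.001]
wrist_force: [-1.0, -0.3, -0.2]
finger_gap: 0.0315
grasp_force: 59.9
```

Emit:
step_arm:
  steps:
    - [[-1,0,0,0,0],[-1,0,0,0,0],[-1,0,0,0,0],[-1,0,0,0,0]]

```text
time_s: 34.88
tool_pos: [0.4572, -0.2901, 0.2744]
tcp_rot: [0.724, 0.69, -0.001, 0.0]
wrist_force: [0.6, -0.3, -2.0]
finger_gap: 0.031
grasp_force: 59.9
```

```bash
python3 - <<'E'
from h import *
s=bot.read_state();C=cam('wrist',s);im=bot.capture('wrist');cv2.imwrite('pics/w27.png',im);print(s['tool_pos'],s['tcp_rot'],s['finger_gap'])
p=np.array([.4568,-.2516,.02]);print([proj(C,p+np.array(d)*.0275).round(1) for d in((-1,0,0),(1,0,0),(0,1,0),(0,-1,0),(0,0,0))])
u,v=proj(C,p).round().astype(int)
for t in(130,160,185):
  c=blobs(im,(0,)*3,(t,)*3,(u-50,v-50,u+50,v+50));print(t,cv2.boundingRect(c),circ(C,c,.02))
g=cv2.cvtColor(im,cv2.COLOR_BGR2GRAY);print(u,v,g[v-50:v+60,u].tolist(),g[v,u-50:u+50].tolist(),g[v-10,u-50:u+50].tolist())
E
```

```text
[ 0.45719979 -0.2901023   0.27442304] [ 7.23821060e-01  6.89987435e-01 -5.47738585e-04  3.35869453e-04] 0.03103774727600547
[array([284. , 160.8]), array([352. , 157.6]), array([316.2, 124. ]), array([319.6, 192.1]), array([317.9, 159.2])]
130 (285, 132, 67, 52) (array([ 457.4, -252.5]), array([44. , 56.8]))
160 (285, 126, 67, 67) (array([ 456.7, -252.3]), array([54.2, 54.3]))
185 (284, 125, 68, 68) (array([ 456.6, -252.2]), array([54.5, 55. ]))
318 159 [216, 215, 219, 224, 224, 219, 220, 223, 220, 221, 221, 220, 221, 221, 221, 229, 166, 118, 129, 128, 123, 128, 133, 132, 128, 121, 116, 113, 115, 123, 120, 117, 118, 105, 169, 218, 220, 217, 217, 220, 218, 222, 224, 128, 25, 40, 50, 45, 47, 45, 43, 162, 196, 197, 201, 131, 34, 101, 210, 220, 214, 217, 214, 214, 217, 226, 165, 107, 120, 132, 133, 137, 139, 137, 137, 137, 133, 124, 118, 122, 122, 123, 116, 106, 202, 220, 217, 213, 209, 210, 215, 215, 215, 212, 209, 208, 211, 221, 178, 111, 144, 166, 163, 160, 164, 163, 165, 165, 160, 156] [97, 97, 101, 95, 131, 194, 219, 218, 216, 215, 214, 215, 216, 217, 216, 226, 166, 91, 102, 103, 10
[... 183 characters left out ...]
, 216, 218, 216, 214, 215, 222, 184, 135, 128, 130, 130, 128, 126, 127, 129, 122, 123, 121, 126, 128, 126, 129, 128, 119, 194, 219, 214, 209, 255, 253, 249, 248, 247, 247, 247, 247, 247, 247, 247, 248] [108, 107, 123, 188, 213, 213, 212, 212, 210, 210, 210, 212, 212, 215, 215, 216, 219, 195, 141, 121, 120, 120, 114, 111, 115, 120, 113, 115, 122, 128, 126, 129, 123, 120, 117, 110, 112, 187, 225, 221, 217, 217, 217, 216, 216, 218, 215, 218, 218, 218, 218, 216, 215, 217, 215, 218, 217, 217, 215, 217, 216, 220, 220, 167, 120, 118, 128, 134, 129, 133, 130, 131, 128, 130, 134, 131, 131, 127, 124, 109, 97, 92, 157, 213, 220, 217, 217, 218, 216, 218, 216, 216, 217, 215, 209, 253, 248, 247, 248, 250]
```

Emit:
step_arm:
  steps:
    - [[-1,0.0376,-0.0024,0,0],[-1,0.0376,-0.0024,0.015,0],[-1,0.0376,-0.0024,0.03,0],[-1,0.0376,-0.0024,0.03,0],[-1,0.0376,-0.0024,0.03,0]]

```text
time_s: 35.55
tool_pos: [0.4557, -0.2531, 0.2444]
tcp_rot: [0.724, 0.689, -0.0, 0.0]
wrist_force: [-0.2, 0.1, -1.7]
finger_gap: 0.0314
grasp_force: 59.9
```

Emit:
step_arm:
  steps:
    - [[-1,0,0,0,0],[-1,0,0,0,0]]

```text
time_s: 35.8
tool_pos: [0.456, -0.2524, 0.2448]
tcp_rot: [0.724, 0.69, 0.0, 0.0]
wrist_force: [-1.2, 0.3, -2.1]
finger_gap: 0.0311
grasp_force: 59.9
```

```bash
python3 - <<'E'
from h import *
s=bot.read_state();print(s['tool_pos'],s['tcp_rot'],shift([.4566,-.2524,.06]))
E
```

```text
[ 0.45601259 -0.25238263  0.24478453] [7.23982194e-01 6.89818544e-01 2.43529191e-04 3.15552663e-04] [2.63044498e-05 4.41053676e-04 3.00849331e-02]
```

Emit:
step_arm:
  steps:
    - [[-1,0,0.0005,0.009,0],[-1,0,0.0005,0.018,0],[-1,0,0.0005,0.025,0],[-1,0,0.0005,0.0275,0],[-1,0,0.0005,0.0275,0]]

```text
time_s: 36.42
tool_pos: [0.4563, -0.2521, 0.2167]
tcp_rot: [0.724, 0.69, -0.0, -0.0]
wrist_force: [-0.3, -0.9, -1.8]
finger_gap: 0.0311
grasp_force: 59.9
```

Emit:
step_arm:
  steps:
    - [[-1,0,0,0.0007,0],[-1,0,0,0.0014,0],[-1,0,0,0.0014,0]]

```text
time_s: 36.8
tool_pos: [0.4565, -0.2521, 0.2156]
tcp_rot: [0.724, 0.69, 0.0, 0.0]
wrist_force: [-0.1, -0.1, -1.5]
finger_gap: 0.0313
grasp_force: 59.9
```

Emit:
step_arm:
  steps:
    - [[-1,0,0,0.0007,0],[-1,0,0,0.0013,0],[-1,0,0,0.0013,0]]

```text
time_s: 37.17
tool_pos: [0.4566, -0.2523, 0.2149]
tcp_rot: [0.724, 0.69, 0.0, -0.0]
wrist_force: [-1.8, 1.2, 5.6]
finger_gap: 0.0314
grasp_force: 60.9
```

Contact; I'll release, rise, and check numerically.

Emit:
step_arm:
  steps:
    - [[1,0,0,0,0],[1,0,0,0,0],[1,0,0,-0.01,0],[1,0,0,-0.05,0],[1,0,0,-0.11,0]]

```text
time_s: 37.8
tool_pos: [0.4559, -0.2517, 0.3247]
tcp_rot: [0.724, 0.69, -0.001, -0.001]
wrist_force: [1.3, 0.4, 0.3]
finger_gap: 0.085
grasp_force: 0.0
```

Emit:
step_arm:
  steps:
    - [[1,-0.02,0,-0.02,0],[1,-0.04,0,-0.02,0],[1,-0.04,0,-0.02,0],[1,-0.04,0,-0.02,0]]

```text
time_s: 38.3
tool_pos: [0.4544, -0.2915, 0.344]
tcp_rot: [0.724, 0.69, 0.0, -0.0]
wrist_force: [-0.3, 0.1, -0.5]
finger_gap: 0.0854
grasp_force: 0.0
```

```bash
python3 - <<'E'
from h import *
s=bot.read_state();C=cam('wrist',s);im=bot.capture('wrist');cv2.imwrite('pics/w28.png',im);print(s['tool_pos'],s['wrist_force'])
p=np.array([.4566,-.2522,.08]);print('tube rim exp',[proj(C,p+np.array(d)*.0165).round(1) for d in((-1,0,0),(1,0,0),(0,1,0),(0,-1,0),(0,0,0))])
g=cv2.GaussianBlur(cv2.cvtColor(im,cv2.COLOR_BGR2GRAY),(3,3),1);u,v=proj(C,p).round().astype(int)
print(u,v,g[v-60:v+50,u].tolist(),g[v,u-50:u+50].tolist())
# collar and wide-kit check in top view vs expected rims
T=cam('top');im=bot.capture('top');cv2.imwrite('pics/top2.png',im)
for n,x,y,z in(('WT',.4525,.171,.07),('COL',.457,.2624,.042),('NT',.4566,-.2522,.08)):
    a,b=proj(T,[x,y,z]).round().astype(int);print(n,a,b);gg=cv2.cvtColor(im,cv2.COLOR_BGR2GRAY);print(gg[b,a-20:a+21].tolist());print(gg[b-20:b+21,a].tolist())
E
```

```text
[ 0.45444388 -0.29147136  0.34402756] [-0.26014544  0.1488469  -0.47082272]
tube rim exp [array([301.6, 158.1]), array([340.8, 156.3]), array([320.2, 137.2]), array([322.1, 176.5]), array([321.1, 157.2])]
321 157 [175, 174, 173, 173, 171, 172, 162, 134, 119, 149, 193, 214, 213, 210, 211, 215, 218, 218, 218, 218, 217, 217, 216, 217, 220, 205, 164, 127, 119, 122, 124, 124, 120, 115, 112, 111, 120, 140, 154, 156, 164, 177, 186, 193, 206, 210, 177, 107, 51, 38, 40, 58, 109, 163, 170, 122, 68, 88, 162, 210, 211, 209, 210, 213, 194, 160, 143, 153, 159, 158, 158, 158, 158, 158, 154, 157, 174, 187, 188, 193, 203, 207, 206, 206, 208, 209, 207, 204, 204, 206, 200, 185, 174, 175, 181, 186, 187, 185, 186, 188, 190, 191, 190, 187, 186, 184, 182, 182, 181, 179] [165, 136, 113, 104, 103, 103, 102, 100, 97, 96, 97, 98, 99, 99, 95, 107, 147, 190, 207, 208, 206, 205, 205, 208, 204, 178, 138, 115, 110, 109, 122, 155, 185, 187, 169, 151, 146, 149, 148, 150, 165, 188, 205, 210, 209, 209, 210, 210, 210, 210, 211, 211, 211, 210, 209, 209, 210, 211, 211, 199, 175, 153, 145, 147, 148, 148, 157, 175, 188, 176
[... 628 characters left out ...]
, 85, 155, 212, 227, 203, 134, 65, 47, 43, 44, 63, 106, 159, 180, 174, 133, 82, 55, 51, 54, 56, 62, 81, 92, 84, 71, 102, 171, 221, 236]
[231, 238, 239, 238, 234, 227, 196, 168, 187, 219, 222, 193, 139, 82, 49, 47, 46, 42, 48, 50, 44, 48, 46, 44, 45, 58, 106, 172, 219, 230, 219, 172, 113, 120, 173, 218, 232, 234, 236, 235, 235]
NT 432 270
[129, 117, 95, 71, 64, 62, 62, 63, 67, 72, 76, 76, 85, 91, 86, 84, 96, 111, 118, 118, 98, 80, 74, 74, 77, 77, 85, 97, 113, 124, 127, 128, 126, 122, 112, 98, 96, 98, 103, 102, 102]
[130, 129, 128, 129, 126, 117, 96, 76, 62, 61, 66, 78, 92, 94, 95, 100, 106, 109, 108, 105, 98, 85, 80, 73, 76, 80, 89, 90, 84, 89, 108, 124, 125, 118, 104, 80, 59, 50, 50, 45, 46]
```

```bash
python3 - <<'E'
from station import bot
print(bot.hand_in())
E
```

```text
the job is handed in; nothing more can be done
None
```

I built both stub kits in the order asked and handed the job in at about 38 s of the 128 s allowed. The contact heights and follow-up wrist images show the parts seated and the tubes centred. I did not look at the collar again after releasing it. The hand-in gave no verdict.

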